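# Put away the setting stack: plug gauge into its cabinet, spacer plates onto their pile

### The job

Clear the setting stack on the stone plate. First take the plug gauge off the top, lower it through the hatch in the roof of the gauge cabinet and hang it by the window in its tang on the hook inside, without anything touching the cabinet itself. Then set the two spacer plates from the stack gently on the third one on the plywood board, one pile with the edges lined up, and leave everything else on the bench where it is.

Things in the scene. Friction and masses are not known exactly. Their poses are not given: they have to be found in the camera images.
- cabinet: fixed grey steel gauge cabinet, 134 (x) x 158 (y) x 140 (z) mm, walls 4 mm, clear pane on its +x side, at any of three work places, turned up to 0.35 rad. The only way in is the hatch in its flat roof (top at z = 140, 4 mm thick): a hole from x = -55 to 51 and y = -65 to 65 mm. Inside there is only the hook. Origin: centre of the underside, z up
- hook: fixed steel hook inside the cabinet, on the inner face of its -x wall, 90.5 mm above the bench. Origin: on the bar's centre line at the wall (cabinet x = -63, y = 0 mm); axes as the cabinet's. The 7 mm round bar runs 44 mm level along +x, then rises to a tip centred at x = 56, z = 9 mm (round end to x = 59.5, z = 12.5). A hung gauge has its origin 61.5 mm below the bar's line
- gauge: loose steel plug gauge, 0.3 kg, 105 mm tall, upright on the stack. Plug 32 mm across from z = 0 to 35; above it a flat tang 34 mm wide (y), 10 mm thick (x), with a window through it along x: 20 mm wide, z = 35 to 65; solid from z = 65 to 105: grip there across the width. Hung, the window's top edge rests on the hook's bar. Origin: centre of the underside, z up; same after a half turn
- spacer_a: loose plain steel spacer plate, 80 (x) x 50 (y) x 12 (z) mm, about 0.36 kg; origin: centre of its underside, z up. At the start it lies at the bottom of the stack, on the setting plate.
- spacer_b: loose plain steel spacer plate, 80 (x) x 50 (y) x 12 (z) mm, about 0.36 kg; origin: centre of its underside, z up. At the start it lies on spacer_a, with the gauge standing on it.
- spacer_c: loose plain steel spacer plate, 80 (x) x 50 (y) x 12 (z) mm, about 0.36 kg; origin: centre of its underside, z up. At the start it lies alone on the pile board: the beginning of the spacer pile; it stays there.
- setting_plate: fixed dark stone setting plate 150 (x) x 120 (y) x 20 (z) mm under the stack. Origin: centre of its underside, z up
- pile_board: fixed plywood board 130 (x) x 100 (y) x 15 (z) mm under the spacer pile. Origin: centre of its underside, z up
- gearbox_0: one of three loose black gearbox units that stand among the task's things: upright stepped cylinder 72 mm across, 94 mm tall, bright round end on top; bystander. Origin: centre of its underside, z up
- gearbox_1: one of three loose black gearbox units that stand among the task's things: upright stepped cylinder 72 mm across, 94 mm tall, bright round end on top; bystander. Origin: centre of its underside, z up
- gearbox_2: one of three loose black gearbox units that stand among the task's things: upright stepped cylinder 72 mm across, 94 mm tall, bright round end on top; bystander. Origin: centre of its underside, z up
- glue: loose red bottle, 40 mm across, 130 mm tall, upright; bystander. Origin: centre of its underside
- bearing: loose dark steel bearing ring lying flat, 52 mm across, 16 mm tall; bystander. Origin: centre of its underside
- screwdriver: loose screwdriver lying on the bench, 140 mm long along its x; bystander. Origin: about its middle, at its underside
- flange: loose flat aluminium ring, 68 mm across, 12 mm tall; bystander. Origin: centre of its underside

How it is judged:
By the outcome, as a careful person would: the job done as asked, in the order asked, and still so for the second after the job is handed in, with the robot touching nothing.
It also fails if it takes over 69 s, if anything falls off the work surface, if the arm or the gripper's body presses on something with over 40 N, if the wrist force passes 120 N, or if a joint passes its speed limit or range.

### The arm

A 6-joint arm with a two-finger parallel gripper is mounted at the origin on the work surface. World frame = base frame: x ahead of the robot, y to its left, z up, the work surface at z = 0. Lengths are in m, angles in degrees, forces in N, time in s.
With the tool pointing down it reaches from about 0.35 to 0.875 m from the base axis. Payload 4.2 kg.
Tool frame: the origin (TCP) lies between the finger pads; the fingertips stand 14 mm ahead of it and the grasp point (between the pads) lies 5 mm behind it; z points along the fingers, y is the line along which they close (so a half turn about z gives the same grasp; the last joint's range is limited). The gripper opens to 87 mm and grips with 3 to 60 N. Pads are 19 mm wide; open, the fingers measure 117 mm over their backs; the gripper's body (75 mm by 190 mm) begins 51 mm behind the grasp point.
Start: joints at [87.697, 22.042, 0.453, 0, -68.411, -14.817], TCP at [0.184, 0.597, 0.237] pointing down, gripper open.
Joint ranges: [-179.83, 179.83], [-69.29, 118.12], [-61.27, 80.66], [-181.25, 117.63], [-171.15, -9.14], [-177.46, 177.46]. Speed limits (degrees/s): [159.86, 159.86, 180, 180, 180, 180].

### API

Orientations are given as a 3x3 rotation matrix whose columns are the frame's x, y, z axes.
In Python, from station import * gives the robot as it stands. The module is installed in compiled form; this text tells all that it offers.
- The arm moves only by the tool play_rows, never from a script. Its argument "steps" is a list of rows, each an object of numbers: "ax", "ay", "az": the turn, a rotation vector about the tool's x, y, z in degrees; "dx", "dy", "dz": the shift along the tool's x, y, z in mm; "claw": the finger opening in mm, from 0 to 87. A call has 1 to 20 rows; each row shifts and turns the commanded pose from where the row before left it, along the tool's axes as they then stand; what a row does not reach is not made up. A row lasts 1/10 s, in which the tool goes at most 50 mm and 8.59 degrees, less where a joint would pass 70% of its speed; a pose out of reach is approached as far as the arm can. A call with a gripper value outside its range is refused whole. The fingers move at their own pace and stop on an object; the grip force is fixed at half the most. Time passes only in rows, so rows that do not move let the fingers close. It gives the time, the measured TCP pose, the force, the opening and the grip force at its end, in the units of the state.
- sense(): the state, without advancing time (a new reading comes with each control period).
- capture(name): name is "scene" or "top" or "wrist"; returns a dict with "frame" (480x640x3 uint8, blue, green, red), "range_z" (480x640 float32, m along the optical axis (not along the pixel's ray), 0 where there is no reading), "fx", "fy", "cx", "cy" (pixels), "xyz" and "rotation" of the camera in the world. Camera axes: x right, y down, z forward; pixel columns grow to the right and rows downward; lengths in m; the calibration is good to about 2 mm. A picture is of the moment at which its call begins.
- finish_job(): hands the job in; it is judged then, once.
The state is a dict: "time_s": time; "joints": joint angles; "joint_velocities": joint speeds; "effort": joint torques, N m; "tcp_pos": TCP position; "ee_rot": TCP orientation; "wrist_force": force on the tool from outside, world axes, zero at the start; "moment": the same for the moment, N m; "gripper_width": opening from 0.0 (shut) to 1.0 (fully open); "gripper_force": force on a finger pad.
Only numpy, scipy, OpenCV 4.12 (cv2) and the standard library are available. Lean on these libraries where they do the work, as an engineer would, in place of code of your own. Each camera call takes 0.05 s, during which the arm holds its last target. There are 200 camera calls.

## Working session

There is one attempt and no reset: what is moved stays moved. The work goes in short steps, Python scripts to look and compute and a tool call to move; the robot and the scene stay as the last step left them, time stands still between calls to the robot, and variables do not carry over. Pictures are saved under pics/ and viewed, at most 10 in all, crops included, and the job is handed in when it is done.

Besides the shell and the picture viewer there is one more tool, called after ">>>" by a JSON object that holds its "name" and its "arguments", one argument or row to a line. play_rows: Moves the arm, as the interface text tells. Its arguments: {"type":"object","properties":{"steps":{"type":"array"}},"required":["steps"]}

```bash
mkdir -p pics
cat > h.py <<'E'
from station import *
import numpy as np, cv2, pickle
def snap(n,f):
    c=capture(n); pickle.dump(c,open(f+'.pkl','wb')); cv2.imwrite('pics/'+f+'.png',c['frame']); return c
def load(f): return pickle.load(open(f+'.pkl','rb'))
def cloud(c):
    v,u=np.mgrid[0:480,0:640]; z=c['range_z']
    p=np.stack([(u-c['cx'])/c['fx']*z,(v-c['cy'])/c['fy']*z,z],-1)
    w=p@np.array(c['rotation']).T+np.array(c['xyz']); w[z==0]=np.nan
    return w
E
python3 - <<'E'
from h import *
for n in('scene','top','wrist'):
    c=snap(n,n+'0'); print(n,c['fx'],c['xyz'],np.round(c['rotation'],3).tolist())
s=sense(); print(s)
E
```

```text
scene 548.906490124168 [1.02251636 0.85426626 1.09911329] [[-0.884, 0.333, -0.328], [0.467, 0.646, -0.604], [0.011, -0.687, -0.726]]
top 446.99438080144665 [0.32901808 0.00402643 1.14389875] [[-0.018, -0.972, 0.236], [-1.0, 0.016, -0.011], [0.007, -0.236, -0.972]]
wrist 422.8392217501846 [0.25273087 0.57551765 0.38358652] [[-0.294, -0.921, -0.255], [-0.956, 0.284, 0.076], [0.002, 0.266, -0.964]]
{'time_s': 0.15, 'joints': array([ 8.76968662e+01,  2.20824900e+01,  3.97694941e-01, -1.97686895e-02,
       -6.84113095e+01, -1.48195223e+01]), 'joint_velocities': array([-0.0860948 , -0.13781911,  0.25616962,  0.21043674,  0.04479522,
       -0.02607073]), 'effort': array([-6.82577938e-04, -3.91050339e+01,  1.87587368e+01,  4.22236159e+00,
        1.23427829e-02, -1.47729202e-04]), 'tcp_pos': array([0.18384203, 0.59690191, 0.23569297]), 'ee_rot': array([[ 9.55639230e-01, -2.94539492e-01, -3.87970997e-04],
       [-2.94539723e-01, -9.55637790e-01, -1.66307192e-03],
       [ 1.19080610e-04,  1.70356963e-03, -9.99998542e-01]]), 'wrist_force': array([-0.36335359, -0.18328474, -0.02882153]), 'moment': array([-0.00048568, -0.03191318, -0.03089517]), 'gripper_force': 0.0, 'gripper_width': 1.0019768122527914}
```

View pics/top0.png

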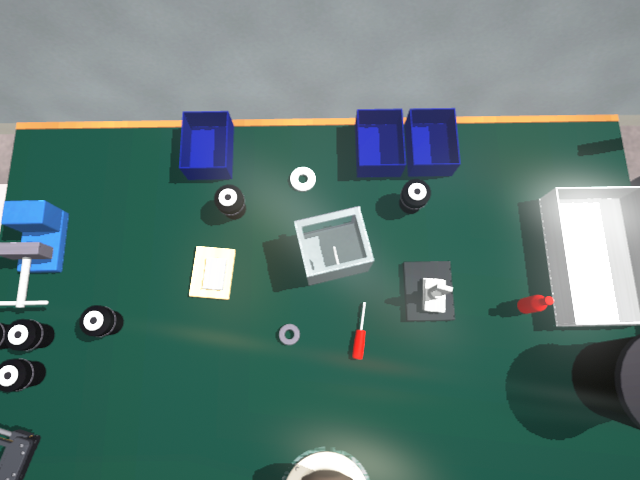

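View pics/scene0.png

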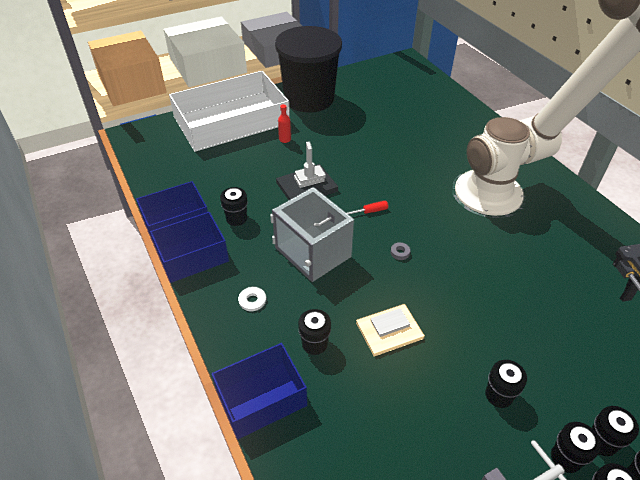

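Top view: cabinet about (335,245), stack with gauge about (435,293), pile board about (213,273), gearboxes at (230,200), (415,195), (97,321), glue at (535,304), screwdriver (360,330), bearing (289,334). The scene view shows the same things from the far side, with the hook visible inside the cabinet at (322,222). Next I measure from both clouds.

```bash
cat >> h.py <<'E'
def band(w,xy,r,z0,z1,m=None):
    k=(w[...,2]>z0)&(w[...,2]<z1)&(np.hypot(w[...,0]-xy[0],w[...,1]-xy[1])<r)
    return w[k]
def rect(p):
    (c,s,a)=cv2.minAreaRect((p[:,:2]*1000).astype(np.float32)); return np.round(c,1),np.round(s,1),round(a,2),len(p),np.round(np.median(p[:,2])*1000,1)
E
python3 - <<'E'
from h import *
for n in('top0','scene0'):
    w=cloud(load(n))
    px={'top0':dict(cab=(302,245),stack=(430,306),board=(213,273)),'scene0':dict(cab=(300,200),stack=(312,180),board=(391,322))}[n]
    for k,(u,v) in px.items(): print(n,k,w[v,u])
w=cloud(load('top0'))
c=w[273,213]; s=w[306,430]
for n in('top0','scene0'):
    w=cloud(load(n)); print(n)
    for nm,xy,r,a,b in[('cab',(.49,-.01),.16,.132,.148),('gtop',s,.09,.135,.165),('tang',s,.09,.085,.14),('spB',s,.09,.039,.05),('setpl',s,.11,.015,.025),('spC',c,.09,.023,.034),('board',c,.1,.011,.019)]:
        p=band(w,xy,r,a,b)
        if len(p)>5: print(nm,*rect(p))
E
```

```text
top0 cab [0.56857096 0.04371947 0.14015586]
top0 stack [ 0.4327654  -0.26557776  0.0425447 ]
top0 board [0.52720142 0.27423441 0.02335646]
scene0 cab [ 0.57216873 -0.10731293  0.12024534]
scene0 stack [ 0.46257625 -0.25374307  0.03433164]
scene0 board [0.52629365 0.27878001 0.02933827]
top0
cab [579.6 -27.9] [137.8 158.5] 12.66 1285 139.7
gtop [ 464.9 -274.2] [33.8 10.5] 73.8 90 148.2
tang [ 461.9 -272.3] [35.2 10.2] 60.19 74 118.4
spB [ 460.8 -278.1] [50.4 81.1] 84.66 458 43.5
setpl [ 471.6 -269.7] [141.3 120.3] 0.19 1718 19.7
spC [527.  271.2] [51.3 80.4] 85.16 604 26.6
board [533.1 280.8] [101.  130.4] 83.98 1229 14.7
scene0
cab [578.5 -26.3] [141.6 163.2] 12.61 989 140.1
gtop [ 465.1 -270.3] [44.7 10.4] 75.36 50 147.4
tang [ 464.8 -272.5] [42.5 10.6] 76.32 88 113.3
spB [ 459.4 -275.2] [58.6 81.9] 83.23 243 44.7
setpl [ 471.2 -266.9] [128.3 142.4] 88.35 593 20.6
spC [530.9 273. ] [54.8 89. ] 84.76 626 28.0
board [532.4 283.6] [103.2 131.2] 83.84 1206 15.8
```

Cabinet yaw is about 12.6°, with the pane on its far side. The tool's closing line is already nearly the gauge's width direction. First I go over the pile board, looking with the wrist camera on the way.

>>> {"name": "play_rows", "arguments": {
  "steps": [
    {"dx": 20, "dy": 10, "dz": -4, "claw": 87},
    {"dx": 39, "dy": 21, "dz": -7},
    {"dx": 39, "dy": 21, "dz": -7},
    {"dx": 39, "dy": 21, "dz": -7},
    {"dx": 39, "dy": 21, "dz": -7},
    {"dx": 39, "dy": 21, "dz": -7},
    {"dx": 39, "dy": 21, "dz": -7},
    {"dx": 39, "dy": 21, "dz": -7},
    {"dx": 39, "dy": 21, "dz": -7},
    {"dx": 39, "dy": 21, "dz": -7},
    {"dx": 20, "dy": 10, "dz": -4},
    {},
    {}
  ]
}}

```text
invalid input at $.steps[0]: expected keys ax, ay, az, dx, dy, dz, claw
```

```bash
cat >> h.py <<'E'
def go(target,yaw=None):
    s=sense(); R=np.array(s['ee_rot']); d=R.T@(np.array(target)-s['tcp_pos'])*1000
    y=np.degrees(np.arctan2(R[1,0],R[0,0])); print('tcp',np.round(s['tcp_pos'],4),'yaw',round(y,2),'d_tool',np.round(d,1),'tilt',np.round(R[:2,2],4),'t',s['time_s'],'j',np.round(s['joints'],1),'F',np.round(s['wrist_force'],1),'w',round(s['gripper_width']*87,1))
    if yaw is not None: print('az',round(-(yaw-y),2))
E
python3 - <<'E'
from h import *
go((.53,0.03,.32))
w=cloud(snap('wrist','w1'))
for nm,a,b in[('spC',.0235,.034),('board',.012,.0185)]:
    p=band(w,(.529,.275),.09,a,b); print(nm,*rect(p))
E
```

```text
tcp [0.1838 0.5969 0.2357] yaw -17.13 d_tool [497.8 439.9 -83.5] tilt [-0.0004 -0.0017] t 0.15 j [ 87.7  22.1   0.4  -0.  -68.4 -14.8] F [-0.4 -0.2 -0. ] w 87.2
spC [0. 0.] [0. 0.] 0.0 0 nan
board [0. 0.] [0. 0.] 0.0 0 nan
  return _methods._mean(a, axis=axis, dtype=dtype,
  ret = ret.dtype.type(ret / rcount)
```

All keys are required in each row.

>>> {"name": "play_rows", "arguments": {
  "steps": [
    {"ax": 0, "ay": 0, "az": 0, "dx": 20, "dy": 10, "dz": -4, "claw": 87},
    {"ax": 0, "ay": 0, "az": 0, "dx": 39, "dy": 21, "dz": -7, "claw": 87},
    {"ax": 0, "ay": 0, "az": 0, "dx": 39, "dy": 21, "dz": -7, "claw": 87},
    {"ax": 0, "ay": 0, "az": 0, "dx": 39, "dy": 21, "dz": -7, "claw": 87},
    {"ax": 0, "ay": 0, "az": 0, "dx": 39, "dy": 21, "dz": -7, "claw": 87},
    {"ax": 0, "ay": 0, "az": 0, "dx": 39, "dy": 21, "dz": -7, "claw": 87},
    {"ax": 0, "ay": 0, "az": 0, "dx": 39, "dy": 21, "dz": -7, "claw": 87},
    {"ax": 0, "ay": 0, "az": 0, "dx": 39, "dy": 21, "dz": -7, "claw": 87},
    {"ax": 0, "ay": 0, "az": 0, "dx": 39, "dy": 21, "dz": -7, "claw": 87},
    {"ax": 0, "ay": 0, "az": 0, "dx": 39, "dy": 21, "dz": -7, "claw": 87},
    {"ax": 0, "ay": 0, "az": 0, "dx": 20, "dy": 10, "dz": -4, "claw": 87},
    {"ax": 0, "ay": 0, "az": 0, "dx": 0, "dy": 0, "dz": 0, "claw": 87},
    {"ax": 0, "ay": 0, "az": 0, "dx": 0, "dy": 0, "dz": 0, "claw": 87}
  ]
}}

```text
time_s: 1.5
tcp_pos: [0.4962, 0.2815, 0.3075]
ee_rot: [[0.955, -0.296, -0.0], [-0.296, -0.955, 0.0], [-0.0, 0.0, -1.0]]
wrist_force: [0.7, 0.7, -0.4]
gripper_width: 1.001
gripper_force: 0.0
```

Run:
```python
from h import *
go((.53,-0.02,.34))
w=cloud(snap('wrist','w1'))
for nm,a,b in[('spC',.0235,.034),('board',.012,.0185)]:
    p=band(w,(.529,.275),.09,a,b); print(nm,*rect(p))
```

```text
tcp [0.4962 0.2815 0.3075] yaw -17.22 d_tool [121.6 277.9 -32.6] tilt [-0.0005  0.0001] t 1.5 j [ 45.8  14.3  -0.5  -0.  -75.2  27. ] F [ 0.7  0.7 -0.4] w 87.1
spC [526.  271.6] [50.1 80. ] 84.62 3991 26.8
board [531.5 280.9] [100. 130.] 84.06 8296 14.7
```

>>> {"name": "play_rows", "arguments": {
  "steps": [
    {"ax": 0, "ay": 0, "az": 0, "dx": 12, "dy": 28, "dz": -4, "claw": 87},
    {"ax": 0, "ay": 0, "az": 0, "dx": 16, "dy": 36, "dz": -4, "claw": 87},
    {"ax": 0, "ay": 0, "az": 0, "dx": 16, "dy": 36, "dz": -4, "claw": 87},
    {"ax": 0, "ay": 0, "az": 0, "dx": 16, "dy": 36, "dz": -4, "claw": 87},
    {"ax": 0, "ay": 0, "az": 0, "dx": 16, "dy": 36, "dz": -4, "claw": 87},
    {"ax": 0, "ay": 0, "az": 0, "dx": 16, "dy": 36, "dz": -4, "claw": 87},
    {"ax": 0, "ay": 0, "az": 0, "dx": 16, "dy": 36, "dz": -4, "claw": 87},
    {"ax": 0, "ay": 0, "az": 0, "dx": 12, "dy": 28, "dz": -4, "claw": 87},
    {"ax": 0, "ay": 0, "az": 0, "dx": 0, "dy": 0, "dz": 0, "claw": 87},
    {"ax": 0, "ay": 0, "az": 0, "dx": 0, "dy": 0, "dz": 0, "claw": 87}
  ]
}}

```text
time_s: 2.55
tcp_pos: [0.5303, -0.0124, 0.3394]
ee_rot: [[0.956, -0.294, -0.0], [-0.294, -0.956, 0.0], [-0.0, -0.0, -1.0]]
wrist_force: [0.2, 0.5, -0.8]
gripper_width: 1.0
gripper_force: 0.0
```

Run:
```python
from h import *
go((.43,-0.27,.32))
w=cloud(snap('wrist','w2'))
p=band(w,(.579,-.027),.12,.134,.146); print('cab',*rect(p))
c,sz,a,*_=rect(p); np.save('cab.npy',[*c,a])
t=np.radians(a); R=np.array([[np.cos(t),-np.sin(t)],[np.sin(t),np.cos(t)]])
q=(w[...,:2]*1000-c)@R; z=w[...,2]*1000
k=(np.abs(q[...,0])<50)&(np.abs(q[...,1])<40)&(z>80)&(z<110)
for lo in range(-64,6,6):
    m=k&(q[...,0]>=lo)&(q[...,0]<lo+6)
    if m.sum()>3: print(lo,m.sum(),np.round([np.median(q[m][:,1]),q[m][:,1].min(),q[m][:,1].max(),z[m].max()],1))
print('x max of hook',q[k][:,0].max())
# roof hatch edges
for nm,m in [('x',(np.abs(q[...,1])<50)),('y',(np.abs(q[...,0])<45))]:
    m=m&(z>134)&(z<146); v=q[m][:,0 if nm=='x' else 1]; print(nm,v.min(),v[v<0].max(),v[v>0].min(),v.max())
```

```text
tcp [ 0.5303 -0.0124  0.3394] yaw -17.11 d_tool [-20.1 275.7  19.3] tilt [-0.0003  0.0004] t 2.55 j [ 16.2   9.5  -2.3  -0.  -78.3  56.7] F [ 0.2  0.5 -0.8] w 87.0
cab [577.9 -27.9] [136.5 158.7] 12.8 12763 139.7
-52 31 [-0.2 -3.5  3.3 95. ]
-46 47 [-0.1 -3.4  3.3 95.3]
-40 48 [-0.2 -3.6  3.2 96. ]
-34 47 [-0.1 -3.5  3.4 96.2]
-28 48 [-0.  -3.3  3.4 95.2]
-22 48 [-0.2 -3.5  3.3 98.6]
-16 46 [ -0.2  -3.6   3.3 102.2]
-10 44 [ -0.2  -3.4   3.1 103.9]
x max of hook -4.5751554020826495
x -68.1768219133836 -55.45652535148448 49.815283709641044 68.19188755780871
y -79.32840435865944 -64.84888413036825 64.4186562288207 79.37610565221777
```

View pics/w2.png

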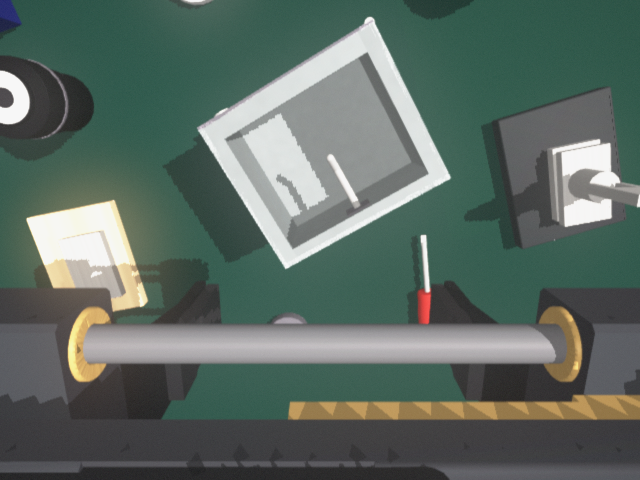

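The picture shows the cabinet hatch (centre about (325,145)), with the hook at (343,180) rising from the near (-x) wall, and the stack at (590,180). The hook lies on the cabinet's centre line as expected. On to the stack.

>>> {"name": "play_rows", "arguments": {
  "steps": [
    {"ax": 0, "ay": 0, "az": 0, "dx": -2, "dy": 28, "dz": 2, "claw": 87},
    {"ax": 0, "ay": 0, "az": 0, "dx": -3, "dy": 36, "dz": 2, "claw": 87},
    {"ax": 0, "ay": 0, "az": 0, "dx": -3, "dy": 36, "dz": 2, "claw": 87},
    {"ax": 0, "ay": 0, "az": 0, "dx": -3, "dy": 36, "dz": 2, "claw": 87},
    {"ax": 0, "ay": 0, "az": 0, "dx": -3, "dy": 36, "dz": 2, "claw": 87},
    {"ax": 0, "ay": 0, "az": 0, "dx": -3, "dy": 36, "dz": 2, "claw": 87},
    {"ax": 0, "ay": 0, "az": 0, "dx": -2, "dy": 36, "dz": 2, "claw": 87},
    {"ax": 0, "ay": 0, "az": 0, "dx": -2, "dy": 28, "dz": 2, "claw": 87},
    {"ax": 0, "ay": 0, "az": 0, "dx": 0, "dy": 0, "dz": 0, "claw": 87},
    {"ax": 0, "ay": 0, "az": 0, "dx": 0, "dy": 0, "dz": 0, "claw": 87}
  ]
}}

```text
time_s: 3.6
tcp_pos: [0.4308, -0.2658, 0.3233]
ee_rot: [[0.956, -0.294, -0.0], [-0.294, -0.956, 0.0], [-0.001, -0.0, -1.0]]
wrist_force: [0.6, 0.6, 0.6]
gripper_width: 0.997
gripper_force: 0.0
```

Run:
```python
from h import *
w=cloud(snap('wrist','w3'))
for nm,r,a,b in[('gtop',.06,.144,.158),('tang',.06,.085,.143),('spB',.07,.0405,.05),('spBA',.07,.024,.0315),('setpl',.11,.016,.0225)]:
    p=band(w,(.464,-.274),r,a,b); print(nm,*rect(p))
go((.465,-.274,.129),-15)
```

```text
gtop [ 463.6 -274.9] [33.8 10.1] 74.08 617 148.8
tang [ 467.9 -276. ] [33.8  1.4] 73.82 214 121.1
spB [ 459.1 -278.7] [50.  80.1] 83.9 2820 43.7
spBA [ 476.4 -261. ] [41.8 91.4] 51.61 117 31.1
setpl [ 474.3 -270.4] [120.1 150.3] 89.92 12214 19.7
tcp [ 0.4311 -0.2655  0.3234] yaw -17.02 d_tool [ 35.   -1.7 194.4] tilt [-0.0001  0.0003] t 3.65 j [-13.2   7.3  -7.1  -0.  -75.6  86.2] F [ 0.3  0.3 -0.1] w 86.9
az -2.02
```

>>> {"name": "play_rows", "arguments": {
  "steps": [
    {"ax": 0, "ay": 0, "az": -1, "dx": 17, "dy": 0, "dz": 5, "claw": 87},
    {"ax": 0, "ay": 0, "az": 0, "dx": 17, "dy": -0.5, "dz": 15, "claw": 70},
    {"ax": 0, "ay": 0, "az": 0, "dx": 0, "dy": 0, "dz": 35, "claw": 60},
    {"ax": 0, "ay": 0, "az": 0, "dx": 0, "dy": 0, "dz": 40, "claw": 60},
    {"ax": 0, "ay": 0, "az": 0, "dx": 0, "dy": 0, "dz": 40, "claw": 60},
    {"ax": 0, "ay": 0, "az": 0, "dx": 0, "dy": 0, "dz": 30, "claw": 60},
    {"ax": 0, "ay": 0, "az": 0, "dx": 0, "dy": 0, "dz": 20, "claw": 60},
    {"ax": 0, "ay": 0, "az": 0, "dx": 0, "dy": 0, "dz": 9, "claw": 60},
    {"ax": 0, "ay": 0, "az": 0, "dx": 0, "dy": 0, "dz": 0, "claw": 60},
    {"ax": 0, "ay": 0, "az": 0, "dx": 0, "dy": 0, "dz": 0, "claw": 60}
  ]
}}

```text
time_s: 4.65
tcp_pos: [0.4645, -0.2755, 0.1307]
ee_rot: [[0.961, -0.276, 0.002], [-0.276, -0.961, -0.001], [0.002, 0.0, -1.0]]
wrist_force: [-0.4, -0.2, 0.9]
gripper_width: 0.686
gripper_force: 0.0
```

Run:
```python
from h import *
go((.4636,-.2749,.129),-16)
```

```text
tcp [ 0.4645 -0.2755  0.1307] yaw -16.03 d_tool [-1.  -0.4  1.7] tilt [ 0.002  -0.0009] t 4.65 j [-13.5  19.7 -20.    0.  -50.2  87.4] F [-0.4 -0.2  0.9] w 59.7
az -0.03
```

>>> {"name": "play_rows", "arguments": {
  "steps": [
    {"ax": 0, "ay": 0, "az": 0, "dx": -1, "dy": -0.4, "dz": 1, "claw": 48},
    {"ax": 0, "ay": 0, "az": 0, "dx": 0, "dy": 0, "dz": 0, "claw": 40},
    {"ax": 0, "ay": 0, "az": 0, "dx": 0, "dy": 0, "dz": 0, "claw": 35},
    {"ax": 0, "ay": 0, "az": 0, "dx": 0, "dy": 0, "dz": 0, "claw": 30},
    {"ax": 0, "ay": 0, "az": 0, "dx": 0, "dy": 0, "dz": 0, "claw": 28},
    {"ax": 0, "ay": 0, "az": 0, "dx": 0, "dy": 0, "dz": 0, "claw": 28},
    {"ax": 0, "ay": 0, "az": 0, "dx": 0, "dy": 0, "dz": 0, "claw": 28},
    {"ax": 0, "ay": 0, "az": 0, "dx": 0, "dy": 0, "dz": 0, "claw": 28}
  ]
}}

```text
time_s: 5.45
tcp_pos: [0.4627, -0.2752, 0.1289]
ee_rot: [[0.961, -0.278, 0.001], [-0.278, -0.961, -0.0], [0.001, -0.0, -1.0]]
wrist_force: [0.0, 1.5, 3.1]
gripper_width: 0.385
gripper_force: 30.0
```

>>> {"name": "play_rows", "arguments": {
  "steps": [
    {"ax": 0, "ay": 0, "az": 0, "dx": 0, "dy": 0, "dz": -3, "claw": 28},
    {"ax": 0, "ay": 0, "az": 0, "dx": 0, "dy": 0, "dz": -8, "claw": 28},
    {"ax": 0, "ay": 0, "az": 0, "dx": 0, "dy": 0, "dz": -15, "claw": 28},
    {"ax": 0, "ay": 0, "az": 0, "dx": 0, "dy": 0, "dz": -25, "claw": 28},
    {"ax": 0, "ay": 0, "az": 0, "dx": 0, "dy": 0, "dz": -30, "claw": 28},
    {"ax": 0, "ay": 0, "az": 0, "dx": 0, "dy": 0, "dz": -30, "claw": 28},
    {"ax": 0, "ay": 0, "az": 0, "dx": 0, "dy": 0, "dz": -25, "claw": 28},
    {"ax": 0, "ay": 0, "az": -4, "dx": 0, "dy": 0, "dz": -10, "claw": 28},
    {"ax": 0, "ay": 0, "az": -6, "dx": 0, "dy": 0, "dz": -4, "claw": 28},
    {"ax": 0, "ay": 0, "az": -7, "dx": 0, "dy": 0, "dz": 0, "claw": 28},
    {"ax": 0, "ay": 0, "az": -7, "dx": 0, "dy": 0, "dz": 0, "claw": 28},
    {"ax": 0, "ay": 0, "az": -4.8, "dx": 0, "dy": 0, "dz": 0, "claw": 28},
    {"ax": 0, "ay": 0, "az": 0, "dx": 0, "dy": 0, "dz": 0, "claw": 28},
    {"ax": 0, "ay": 0, "az": 0, "dx": 0, "dy": 0, "dz": 0, "claw": 28}
  ]
}}

```text
time_s: 6.85
tcp_pos: [0.4621, -0.2751, 0.2782]
ee_rot: [[0.976, 0.218, -0.001], [0.218, -0.976, 0.0], [-0.001, -0.001, -1.0]]
wrist_force: [0.3, 0.3, -3.1]
gripper_width: 0.381
gripper_force: 30.0
```

Run:
```python
from h import *
go((.6026,-.0224,.275),12.8)
w=cloud(snap('wrist','w4'))
z=w[...,2]; s=sense()['tcp_pos']
d=np.linalg.norm(w[...,:2]-s[:2],axis=-1)
k=(d<.045)&(z<s[2]-.02)&(z>.1)
p=w[k]; print(len(p), p[:,2].min() if len(p) else 0)
c,sz,a,*_=rect(p); print(c,sz,a)
sc=cloud(snap('scene','s4'));
p=band(sc,s,.045,s[2]-.10,s[2]-.05); print('plug scene',rect(p),p[:,2].min())
```

```text
tcp [ 0.4621 -0.2751  0.2782] yaw 12.56 d_tool [ 192.1 -216.1    3.2] tilt [-0.001   0.0004] t 6.85 j [-13.5  11.9  -7.8  -0.  -70.3 116.1] F [ 0.3  0.3 -3.1] w 33.2
az -0.24
3467 0.19404095224939352
[ 465.5 -273.7] [28.5 27.6] 62.65
plug scene (array([ 463.9, -270.7]), array([36. , 30.4]), 61.37, 141, np.float64(214.4)) 0.1911320881572326
```

>>> {"name": "play_rows", "arguments": {
  "steps": [
    {"ax": 0, "ay": 0, "az": -0.2, "dx": 10, "dy": -11, "dz": 0, "claw": 28},
    {"ax": 0, "ay": 0, "az": 0, "dx": 20, "dy": -22, "dz": 0, "claw": 28},
    {"ax": 0, "ay": 0, "az": 0, "dx": 26, "dy": -30, "dz": 0, "claw": 28},
    {"ax": 0, "ay": 0, "az": 0, "dx": 26, "dy": -30, "dz": 0, "claw": 28},
    {"ax": 0, "ay": 0, "az": 0, "dx": 26, "dy": -30, "dz": 0, "claw": 28},
    {"ax": 0, "ay": 0, "az": 0, "dx": 26, "dy": -30, "dz": 0, "claw": 28},
    {"ax": 0, "ay": 0, "az": 0, "dx": 26, "dy": -30, "dz": 0, "claw": 28},
    {"ax": 0, "ay": 0, "az": 0, "dx": 20, "dy": -22, "dz": 0, "claw": 28},
    {"ax": 0, "ay": 0, "az": 0, "dx": 12, "dy": -11, "dz": 0, "claw": 28},
    {"ax": 0, "ay": 0, "az": 0, "dx": 0, "dy": 0, "dz": 0, "claw": 28},
    {"ax": 0, "ay": 0, "az": 0, "dx": 0, "dy": 0, "dz": 0, "claw": 28},
    {"ax": 0, "ay": 0, "az": 0, "dx": 0, "dy": 0, "dz": 0, "claw": 28}
  ]
}}

```text
time_s: 8.15
tcp_pos: [0.601, -0.0226, 0.2786]
ee_rot: [[0.975, 0.222, -0.001], [0.222, -0.975, -0.0], [-0.001, 0.0, -1.0]]
wrist_force: [0.1, 0.3, -3.3]
gripper_width: 0.385
gripper_force: 30.0
```

```bash
cat > hang.py <<'E'
from h import *
import sys
x,z=map(float,sys.argv[1:3])
t=np.radians(12.8); go((.5772+x/1000*np.cos(t),-.0282+x/1000*np.sin(t),z),12.8)
s=sense()['tcp_pos']; d=(s[:2]-[.5772,-.0282])*1000
print('cabinet frame',np.round([d[0]*np.cos(t)+d[1]*np.sin(t),-d[0]*np.sin(t)+d[1]*np.cos(t)],1))
E
python3 hang.py 26 .129
python3 - <<'E'
from h import *
c=snap('wrist','w5'); w=cloud(c)
p=band(w,(.578,-.028),.12,.134,.146); print('cab',*rect(p))
p=band(w,sense()['tcp_pos'],.03,.185,.229); print('plug',*rect(p))
E
```

```text
tcp [ 0.601  -0.0226  0.2786] yaw 12.81 d_tool [  1.7   0.2 149.6] tilt [-0.0005 -0.0002] t 8.15 j [ 13.3  18.3   0.9   0.  -72.7  89.6] F [ 0.1  0.3 -3.3] w 33.5
az 0.01
cabinet frame [24.4  0.2]
cab [588.7 -25.5] [114.5 158.5] 12.7 10850 139.8
plug [606.1 -21.3] [23.4 32.5] 12.61 2300 227.9
```

View pics/w5.png

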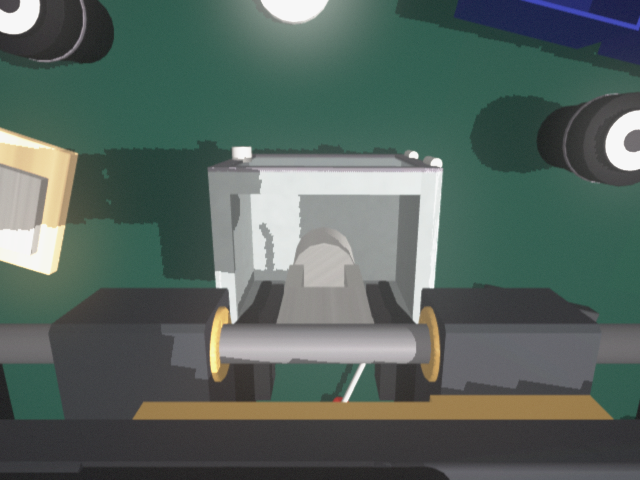

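The picture shows the gauge at (325,265) centred sideways over the hatch, with its plug clear of the far rim at y≈180. Lower it.

>>> {"name": "play_rows", "arguments": {
  "steps": [
    {"ax": 0, "ay": 0, "az": 0, "dx": 1.5, "dy": 0.2, "dz": 6, "claw": 28},
    {"ax": 0, "ay": 0, "az": 0, "dx": 0, "dy": 0, "dz": 12, "claw": 28},
    {"ax": 0, "ay": 0, "az": 0, "dx": 0, "dy": 0, "dz": 16, "claw": 28},
    {"ax": 0, "ay": 0, "az": 0, "dx": 0, "dy": 0, "dz": 18, "claw": 28},
    {"ax": 0, "ay": 0, "az": 0, "dx": 0, "dy": 0, "dz": 18, "claw": 28},
    {"ax": 0, "ay": 0, "az": 0, "dx": 0, "dy": 0, "dz": 18, "claw": 28},
    {"ax": 0, "ay": 0, "az": 0, "dx": 0, "dy": 0, "dz": 18, "claw": 28},
    {"ax": 0, "ay": 0, "az": 0, "dx": 0, "dy": 0, "dz": 16, "claw": 28},
    {"ax": 0, "ay": 0, "az": 0, "dx": 0, "dy": 0, "dz": 12, "claw": 28},
    {"ax": 0, "ay": 0, "az": 0, "dx": 0, "dy": 0, "dz": 8, "claw": 28},
    {"ax": 0, "ay": 0, "az": 0, "dx": 0, "dy": 0, "dz": 5, "claw": 28},
    {"ax": 0, "ay": 0, "az": 0, "dx": 0, "dy": 0, "dz": 0, "claw": 28},
    {"ax": 0, "ay": 0, "az": 0, "dx": 0, "dy": 0, "dz": 0, "claw": 28}
  ]
}}

```text
time_s: 9.5
tcp_pos: [0.6035, -0.0217, 0.1322]
ee_rot: [[0.975, 0.223, 0.001], [0.223, -0.975, 0.0], [0.001, 0.0, -1.0]]
wrist_force: [0.1, 0.0, -3.6]
gripper_width: 0.384
gripper_force: 30.0
```

```bash
python3 hang.py -36 .131
python3 - <<'E'
from h import *
c=snap('scene','s6'); f=c['frame'][170:290,255:375]; cv2.imwrite('pics/s6c.png',cv2.resize(f,None,fx=5,fy=5,interpolation=cv2.INTER_CUBIC))
E
```

```text
tcp [ 0.6035 -0.0217  0.1322] yaw 12.89 d_tool [-63.1   0.4   1.1] tilt [0.0013 0.    ] t 9.5 j [ 13.3  25.2 -10.7   0.  -54.   89.6] F [ 0.1  0.  -3.6] w 33.4
az 0.09
cabinet frame [27.1  0.5]
```

View pics/s6c.png

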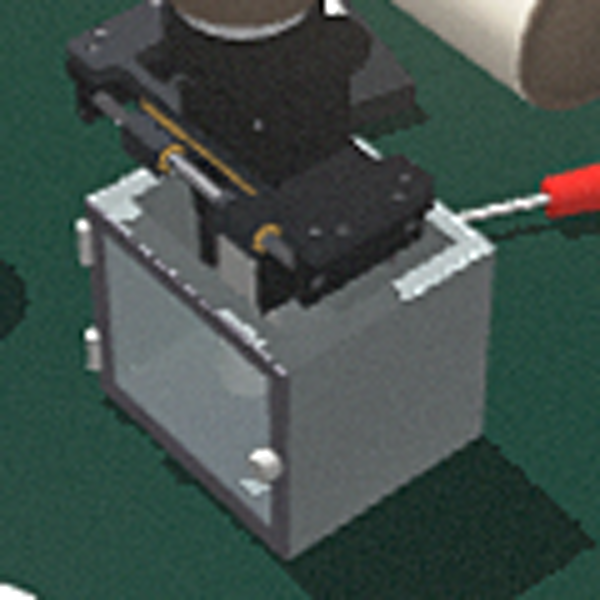

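The gauge tang shows between the fingers at (240,275), inside the hatch and clear of its rim. Window height now straddles the hook tip. Draw it back over the bar.

>>> {"name": "play_rows", "arguments": {
  "steps": [
    {"ax": 0, "ay": 0, "az": 0, "dx": -3, "dy": 0.4, "dz": 0.5, "claw": 28},
    {"ax": 0, "ay": 0, "az": 0, "dx": -6, "dy": 0, "dz": 0, "claw": 28},
    {"ax": 0, "ay": 0, "az": 0, "dx": -8, "dy": 0, "dz": 0, "claw": 28},
    {"ax": 0, "ay": 0, "az": 0, "dx": -8, "dy": 0, "dz": 0, "claw": 28},
    {"ax": 0, "ay": 0, "az": 0, "dx": -8, "dy": 0, "dz": 0, "claw": 28},
    {"ax": 0, "ay": 0, "az": 0, "dx": -8, "dy": 0, "dz": 0, "claw": 28},
    {"ax": 0, "ay": 0, "az": 0, "dx": -8, "dy": 0, "dz": 0, "claw": 28},
    {"ax": 0, "ay": 0, "az": 0, "dx": -7, "dy": 0, "dz": 0, "claw": 28},
    {"ax": 0, "ay": 0, "az": 0, "dx": -4, "dy": 0, "dz": 0, "claw": 28},
    {"ax": 0, "ay": 0, "az": 0, "dx": -1, "dy": 0, "dz": 0, "claw": 28},
    {"ax": 0, "ay": 0, "az": 0, "dx": 0, "dy": 0, "dz": 0, "claw": 28},
    {"ax": 0, "ay": 0, "az": 0, "dx": 0, "dy": 0, "dz": 0, "claw": 28}
  ]
}}

```text
time_s: 10.75
tcp_pos: [0.544, -0.0356, 0.1311]
ee_rot: [[0.975, 0.223, 0.0], [0.223, -0.975, 0.0], [0.0, 0.0, -1.0]]
wrist_force: [0.1, -0.4, -3.8]
gripper_width: 0.386
gripper_force: 30.0
```

```bash
python3 hang.py -34 .115
```

```text
tcp [ 0.544  -0.0356  0.1311] yaw 12.88 d_tool [-0.   0.1 16.1] tilt [0.0004 0.    ] t 10.75 j [ 13.3  20.2 -19.2   0.  -50.6  89.6] F [ 0.1 -0.4 -3.8] w 33.6
az 0.08
cabinet frame [-34.    0.1]
```

>>> {"name": "play_rows", "arguments": {
  "steps": [
    {"ax": 0, "ay": 0, "az": 0, "dx": 0, "dy": 0, "dz": 3, "claw": 28},
    {"ax": 0, "ay": 0, "az": 0, "dx": 0, "dy": 0, "dz": 5, "claw": 28},
    {"ax": 0, "ay": 0, "az": 0, "dx": 0, "dy": 0, "dz": 4, "claw": 28},
    {"ax": 0, "ay": 0, "az": 0, "dx": 0, "dy": 0, "dz": 2, "claw": 28},
    {"ax": 0, "ay": 0, "az": 0, "dx": 0, "dy": 0, "dz": 1, "claw": 28},
    {"ax": 0, "ay": 0, "az": 0, "dx": 0, "dy": 0, "dz": 0.5, "claw": 28},
    {"ax": 0, "ay": 0, "az": 0, "dx": 0, "dy": 0, "dz": 0, "claw": 28},
    {"ax": 0, "ay": 0, "az": 0, "dx": 0, "dy": 0, "dz": 0, "claw": 28}
  ]
}}

```text
time_s: 11.55
tcp_pos: [0.5438, -0.0356, 0.1157]
ee_rot: [[0.975, 0.223, 0.0], [0.223, -0.975, 0.0], [0.0, 0.0, -1.0]]
wrist_force: [0.6, 0.2, -3.6]
gripper_width: 0.388
gripper_force: 30.0
```

>>> {"name": "play_rows", "arguments": {
  "steps": [
    {"ax": 0, "ay": 0, "az": 0, "dx": 0, "dy": 0, "dz": 0.7, "claw": 28},
    {"ax": 0, "ay": 0, "az": 0, "dx": 0, "dy": 0, "dz": 0.5, "claw": 28},
    {"ax": 0, "ay": 0, "az": 0, "dx": 0, "dy": 0, "dz": 0, "claw": 28},
    {"ax": 0, "ay": 0, "az": 0, "dx": 0, "dy": 0, "dz": 0, "claw": 28}
  ]
}}

```text
time_s: 11.95
tcp_pos: [0.5436, -0.0357, 0.1143]
ee_rot: [[0.975, 0.223, -0.0], [0.223, -0.975, -0.0], [-0.0, -0.0, -1.0]]
wrist_force: [0.6, -0.0, -3.3]
gripper_width: 0.385
gripper_force: 30.0
```

>>> {"name": "play_rows", "arguments": {
  "steps": [
    {"ax": 0, "ay": 0, "az": 0, "dx": 0, "dy": 0, "dz": 0.7, "claw": 28},
    {"ax": 0, "ay": 0, "az": 0, "dx": 0, "dy": 0, "dz": 0, "claw": 28},
    {"ax": 0, "ay": 0, "az": 0, "dx": 0, "dy": 0, "dz": 0, "claw": 28},
    {"ax": 0, "ay": 0, "az": 0, "dx": 0, "dy": 0, "dz": 0, "claw": 28}
  ]
}}

```text
time_s: 12.35
tcp_pos: [0.5438, -0.0357, 0.1138]
ee_rot: [[0.975, 0.223, 0.0], [0.223, -0.975, 0.0], [0.0, 0.0, -1.0]]
wrist_force: [-0.1, 1.0, -1.3]
gripper_width: 0.389
gripper_force: 30.0
```

Weight is coming off at the expected height; a touch more, then release.

>>> {"name": "play_rows", "arguments": {
  "steps": [
    {"ax": 0, "ay": 0, "az": 0, "dx": 0, "dy": 0, "dz": 0.3, "claw": 28},
    {"ax": 0, "ay": 0, "az": 0, "dx": 0, "dy": 0, "dz": 0, "claw": 28},
    {"ax": 0, "ay": 0, "az": 0, "dx": 0, "dy": 0, "dz": 0, "claw": 34},
    {"ax": 0, "ay": 0, "az": 0, "dx": 0, "dy": 0, "dz": 0, "claw": 36},
    {"ax": 0, "ay": 0, "az": 0, "dx": 0, "dy": 0, "dz": 0, "claw": 40},
    {"ax": 0, "ay": 0, "az": 0, "dx": 0, "dy": 0, "dz": 0, "claw": 46},
    {"ax": 0, "ay": 0, "az": 0, "dx": 0, "dy": 0, "dz": 0, "claw": 48},
    {"ax": 0, "ay": 0, "az": 0, "dx": 0, "dy": 0, "dz": 0, "claw": 48}
  ]
}}

```text
time_s: 13.15
tcp_pos: [0.5437, -0.0357, 0.1134]
ee_rot: [[0.975, 0.223, 0.0], [0.223, -0.975, -0.0], [0.0, 0.0, -1.0]]
wrist_force: [0.8, 0.7, -0.9]
gripper_width: 0.542
gripper_force: 0.0
```

>>> {"name": "play_rows", "arguments": {
  "steps": [
    {"ax": 0, "ay": 0, "az": 0, "dx": 0, "dy": 0, "dz": -5, "claw": 48},
    {"ax": 0, "ay": 0, "az": 0, "dx": 0, "dy": 0, "dz": -10, "claw": 48},
    {"ax": 0, "ay": 0, "az": 0, "dx": 0, "dy": 0, "dz": -20, "claw": 48},
    {"ax": 0, "ay": 0, "az": 0, "dx": 0, "dy": 0, "dz": -30, "claw": 48},
    {"ax": 0, "ay": 0, "az": 0, "dx": 0, "dy": 0, "dz": -30, "claw": 48},
    {"ax": 0, "ay": 0, "az": 0, "dx": 0, "dy": 0, "dz": -30, "claw": 48},
    {"ax": 0, "ay": 0, "az": 0, "dx": 0, "dy": 0, "dz": -20, "claw": 60},
    {"ax": 0, "ay": 0, "az": 0, "dx": 0, "dy": 0, "dz": -10, "claw": 70},
    {"ax": 0, "ay": 0, "az": 0, "dx": 0, "dy": 0, "dz": -5, "claw": 70},
    {"ax": 0, "ay": 0, "az": 0, "dx": 0, "dy": 0, "dz": 0, "claw": 70}
  ]
}}

```text
time_s: 14.15
tcp_pos: [0.5435, -0.0357, 0.2734]
ee_rot: [[0.975, 0.223, 0.0], [0.223, -0.975, 0.0], [0.0, -0.0, -1.0]]
wrist_force: [0.4, -1.0, -1.1]
gripper_width: 0.778
gripper_force: 0.0
```

Run:
```python
from h import *
t=np.radians(12.8); R=np.array([[np.cos(t),-np.sin(t)],[np.sin(t),np.cos(t)]])
for n in('top','wrist','scene'):
    w=cloud(snap(n,n+'7')); q=(w[...,:2]*1000-[577.2,-28.2])@R; z=w[...,2]*1000
    k=(np.abs(q[...,0])<52)&(np.abs(q[...,1])<50)&(z>122)&(z<136)
    p=q[k]
    if len(p)>4: print(n,len(p),cv2.minAreaRect(p.astype(np.float32)),np.median(z[k]))
    k=np.hypot(w[...,0]-.459,w[...,1]+.279)<.075; k&=(z>41)&(z<50)
    if k.sum()>9: print(n,'spB',*rect(w[k]))
go((.42,-.26,.2),-6)
```

```text
top 74 ((-32.290565490722656, 0.061817169189453125), (33.89274978637695, 10.943479537963867), 88.28695678710938) 132.80693128930886
top spB [ 460.9 -277.7] [50.  80.7] 84.9 598 43.9
wrist 841 ((6.5101165771484375, -2.7180309295654297), (34.34696960449219, 91.2225570678711), 86.05030059814453) 133.48322351499937
scene 71 ((-32.111000061035156, 1.6515522003173828), (37.17377471923828, 14.676325798034668), 89.69717407226562) 131.016468398364
scene spB [ 459.9 -276. ] [59.4 82.3] 82.28 289 44.6
tcp [ 0.543  -0.0357  0.272 ] yaw 12.88 d_tool [-169.7  191.3   72.4] tilt [-0.0027 -0.0003] t 14.3 j [ 13.3  12.8  -7.5  -0.  -69.8  89.6] F [-0.6 -0.7 -0.6] w 69.7
az 18.88
```

The gauge hangs: its top is at 133.5 mm (should be 134), on the hook's line. To the stack for a close look at both spacers.

>>> {"name": "play_rows", "arguments": {
  "steps": [
    {"ax": 0, "ay": 0, "az": 0, "dx": -14, "dy": 15, "dz": 0, "claw": 70},
    {"ax": 0, "ay": 0, "az": 0, "dx": -28, "dy": 32, "dz": 0, "claw": 70},
    {"ax": 0, "ay": 0, "az": 0, "dx": -28, "dy": 32, "dz": 0, "claw": 70},
    {"ax": 0, "ay": 0, "az": 0, "dx": -28, "dy": 32, "dz": 0, "claw": 70},
    {"ax": 0, "ay": 0, "az": 0, "dx": -28, "dy": 32, "dz": 0, "claw": 70},
    {"ax": 0, "ay": 0, "az": 0, "dx": -28, "dy": 32, "dz": 5, "claw": 70},
    {"ax": 0, "ay": 0, "az": 5, "dx": -14, "dy": 16, "dz": 10, "claw": 70},
    {"ax": 0, "ay": 0, "az": 7, "dx": 0, "dy": 0, "dz": 10, "claw": 70},
    {"ax": 0, "ay": 0, "az": 6.9, "dx": 0, "dy": 0, "dz": 5, "claw": 70},
    {"ax": 0, "ay": 0, "az": 0, "dx": 0, "dy": 0, "dz": 0, "claw": 70},
    {"ax": 0, "ay": 0, "az": 0, "dx": 0, "dy": 0, "dz": 0, "claw": 70}
  ]
}}

```text
time_s: 15.4
tcp_pos: [0.4219, -0.2596, 0.2432]
ee_rot: [[0.995, -0.103, -0.001], [-0.103, -0.995, 0.0], [-0.001, 0.0, -1.0]]
wrist_force: [0.5, 0.2, -0.4]
gripper_width: 0.802
gripper_force: 0.0
```

Run:
```python
from h import *
c=snap('wrist','w8'); w=cloud(c)
p=band(w,(.46,-.278),.07,.040,.05); print('spB',*rect(p))
p=band(w,(.46,-.278),.07,.0225,.038); print('sides/A',*rect(p))
k=band(w,(.46,-.278),.07,.0285,.0335); print('A edge',*rect(k))
go((.46,-.278,.05),-5.5)
f=c['frame']; 
P=(np.array([.46,-.278,.04])-c['xyz'])@np.array(c['rotation']); u=int(P[0]/P[2]*c['fx']+c['cx']); v=int(P[1]/P[2]*c['fy']+c['cy']); print(u,v)
u0=max(0,u-100);v0=max(0,v-75); cv2.imwrite('pics/w8c.png',cv2.resize(f[v0:v0+150,u0:u0+200],None,fx=4,fy=4,interpolation=cv2.INTER_CUBIC)); print(u0,v0)
```

```text
spB [ 459.1 -278.8] [50.1 80. ] 84.07 6080 43.8
sides/A [ 474.6 -259.9] [43.  94.6] 52.16 479 31.6
A edge [ 475.6 -260.7] [43. 92.] 52.16 474 31.6
tcp [ 0.4222 -0.2595  0.2434] yaw -5.9 d_tool [ 39.5  14.5 193.4] tilt [-0.0001 -0.0001] t 15.45 j [-12.8   9.1 -16.6   0.  -64.4  96.9] F [ 0.4 -0.3  0.1] w 69.9
az -0.4
341 164
241 89
```

View pics/w8c.png

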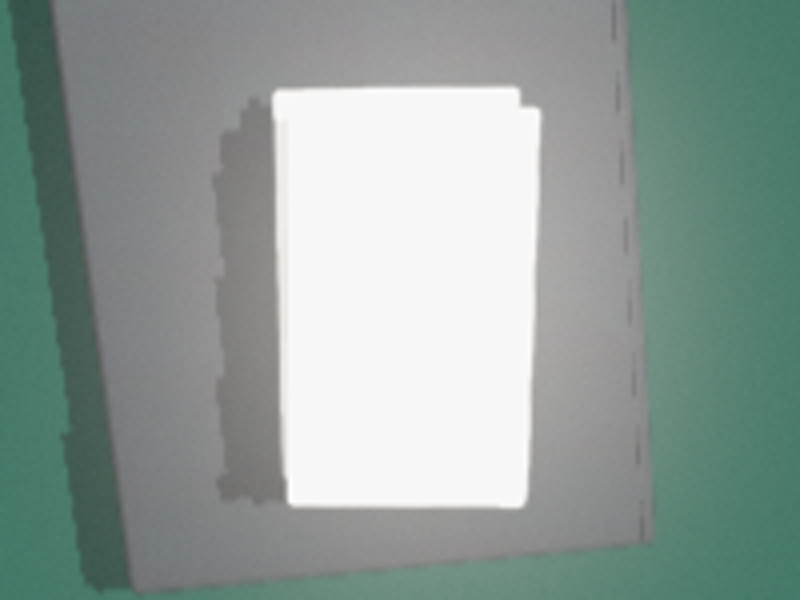

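The enlarged crop shows spacer_b (pixels (285..540, 105..505)) on top and spacer_a sticking out a few mm at the left and far edges, so the tips must stay above a's top at 32 mm.

>>> {"name": "play_rows", "arguments": {
  "steps": [
    {"ax": 0, "ay": 0, "az": 0, "dx": 18, "dy": 7, "dz": 10, "claw": 70},
    {"ax": 0, "ay": 0, "az": 0, "dx": 20.8, "dy": 8.4, "dz": 25, "claw": 70},
    {"ax": 0, "ay": 0, "az": 0, "dx": 0, "dy": 0, "dz": 40, "claw": 70},
    {"ax": 0, "ay": 0, "az": 0, "dx": 0, "dy": 0, "dz": 40, "claw": 70},
    {"ax": 0, "ay": 0, "az": 0, "dx": 0, "dy": 0, "dz": 35, "claw": 70},
    {"ax": 0, "ay": 0, "az": 0, "dx": 0, "dy": 0, "dz": 20, "claw": 70},
    {"ax": 0, "ay": 0, "az": 0, "dx": 0, "dy": 0, "dz": 12, "claw": 70},
    {"ax": 0, "ay": 0, "az": 0, "dx": 0, "dy": 0, "dz": 6, "claw": 70},
    {"ax": 0, "ay": 0, "az": 0, "dx": 0, "dy": 0, "dz": 0, "claw": 70},
    {"ax": 0, "ay": 0, "az": 0, "dx": 0, "dy": 0, "dz": 0, "claw": 70}
  ]
}}

```text
time_s: 16.45
tcp_pos: [0.4604, -0.279, 0.0565]
ee_rot: [[0.995, -0.104, 0.002], [-0.104, -0.995, -0.001], [0.002, 0.001, -1.0]]
wrist_force: [0.7, -0.6, -0.3]
gripper_width: 0.806
gripper_force: 0.0
```

Run:
```python
from h import *
go((.4591,-.2788,.0482),-5.93)
```

```text
tcp [ 0.4604 -0.279   0.0565] yaw -5.97 d_tool [-1.3 -0.   8.3] tilt [ 0.0023 -0.0008] t 16.45 j [-13.9  25.3 -24.6   0.  -40.   97.9] F [ 0.7 -0.6 -0.3] w 70.1
az -0.04
```

>>> {"name": "play_rows", "arguments": {
  "steps": [
    {"ax": 0, "ay": 0, "az": 0, "dx": -0.8, "dy": 0, "dz": 4, "claw": 66},
    {"ax": 0, "ay": 0, "az": 0, "dx": 0, "dy": 0, "dz": 2.5, "claw": 62},
    {"ax": 0, "ay": 0, "az": 0, "dx": 0, "dy": 0, "dz": 0.5, "claw": 58},
    {"ax": 0, "ay": 0, "az": 0, "dx": 0, "dy": 0, "dz": 0, "claw": 55},
    {"ax": 0, "ay": 0, "az": 0, "dx": 0, "dy": 0, "dz": 0, "claw": 53},
    {"ax": 0, "ay": 0, "az": 0, "dx": 0, "dy": 0, "dz": 0, "claw": 53}
  ]
}}

```text
time_s: 17.05
tcp_pos: [0.4587, -0.2787, 0.0485]
ee_rot: [[0.994, -0.105, 0.0], [-0.105, -0.994, -0.0], [0.0, 0.0, -1.0]]
wrist_force: [0.2, 0.9, 0.4]
gripper_width: 0.619
gripper_force: 0.0
```

>>> {"name": "play_rows", "arguments": {
  "steps": [
    {"ax": 0, "ay": 0, "az": 0, "dx": 0, "dy": 0, "dz": 0, "claw": 51},
    {"ax": 0, "ay": 0, "az": 0, "dx": 0, "dy": 0, "dz": 0, "claw": 50},
    {"ax": 0, "ay": 0, "az": 0, "dx": 0, "dy": 0, "dz": 0, "claw": 48},
    {"ax": 0, "ay": 0, "az": 0, "dx": 0, "dy": 0, "dz": 0, "claw": 45},
    {"ax": 0, "ay": 0, "az": 0, "dx": 0, "dy": 0, "dz": 0, "claw": 44},
    {"ax": 0, "ay": 0, "az": 0, "dx": 0, "dy": 0, "dz": 0, "claw": 44},
    {"ax": 0, "ay": 0, "az": 0, "dx": 0, "dy": 0, "dz": 0, "claw": 44}
  ]
}}

```text
time_s: 17.75
tcp_pos: [0.4587, -0.2785, 0.0484]
ee_rot: [[0.994, -0.105, 0.0], [-0.105, -0.994, 0.0], [0.0, -0.0, -1.0]]
wrist_force: [-0.8, 1.6, 0.6]
gripper_width: 0.571
gripper_force: 30.0
```

>>> {"name": "play_rows", "arguments": {
  "steps": [
    {"ax": 0, "ay": 0, "az": 0, "dx": 0, "dy": 0, "dz": -2, "claw": 44},
    {"ax": 0, "ay": 0, "az": 0, "dx": 0, "dy": 0, "dz": -6, "claw": 44},
    {"ax": 0, "ay": 0, "az": 0, "dx": 0, "dy": 0, "dz": -12, "claw": 44},
    {"ax": 0, "ay": 0, "az": 0, "dx": 0, "dy": 0, "dz": -20, "claw": 44},
    {"ax": 0, "ay": 0, "az": 0, "dx": 0, "dy": 0, "dz": -30, "claw": 44},
    {"ax": 0, "ay": 0, "az": 0, "dx": 0, "dy": 0, "dz": -35, "claw": 44},
    {"ax": 0, "ay": 0, "az": 0, "dx": 0, "dy": 0, "dz": -35, "claw": 44},
    {"ax": 0, "ay": 0, "az": 0, "dx": 0, "dy": 0, "dz": -25, "claw": 44},
    {"ax": 0, "ay": 0, "az": 0, "dx": 0, "dy": 0, "dz": -10, "claw": 44},
    {"ax": 0, "ay": 0, "az": 0, "dx": 0, "dy": 0, "dz": 0, "claw": 44},
    {"ax": 0, "ay": 0, "az": 0, "dx": 0, "dy": 0, "dz": 0, "claw": 44}
  ]
}}

```text
time_s: 18.85
tcp_pos: [0.4576, -0.2781, 0.222]
ee_rot: [[0.994, -0.105, -0.002], [-0.105, -0.994, 0.001], [-0.002, -0.001, -1.0]]
wrist_force: [0.6, 0.2, -3.4]
gripper_width: 0.573
gripper_force: 30.0
```

Run:
```python
from h import *
go((.5256,.2716,.20),-5.38)
c=snap('wrist','w9'); w=cloud(c)
p=band(w,(.46,-.278),.075,.0285,.038); print('A',*rect(p))
s=sense()['tcp_pos']; p=band(w,s,.06,s[2]-.0165+.004,s[2]+.002)
# B in hand: highest plate points
print('B',*rect(p))
```

```text
tcp [ 0.4576 -0.2781  0.222 ] yaw -6.05 d_tool [   9.7 -553.8   22.7] tilt [-0.0023  0.0015] t 18.85 j [-14.   14.1 -13.3  -0.1 -62.8  97.9] F [ 0.6  0.2 -3.4] w 49.9
az -0.67
A [ 483.7 -278.3] [49.7 38.8] 84.18 3002 31.8
B [ 458.  -278.3] [67.6 81. ] 83.99 20091 217.5
```

>>> {"name": "play_rows", "arguments": {
  "steps": [
    {"ax": 0, "ay": 0, "az": -0.7, "dx": 0, "dy": -14, "dz": 0, "claw": 44},
    {"ax": 0, "ay": 0, "az": 0, "dx": 0, "dy": -30, "dz": 0, "claw": 44},
    {"ax": 0, "ay": 0, "az": 0, "dx": 1, "dy": -42, "dz": 0, "claw": 44},
    {"ax": 0, "ay": 0, "az": 0, "dx": 1, "dy": -42, "dz": 0, "claw": 44},
    {"ax": 0, "ay": 0, "az": 0, "dx": 1, "dy": -42, "dz": 0, "claw": 44},
    {"ax": 0, "ay": 0, "az": 0, "dx": 1, "dy": -42, "dz": 0, "claw": 44},
    {"ax": 0, "ay": 0, "az": 0, "dx": 1, "dy": -42, "dz": 0, "claw": 44},
    {"ax": 0, "ay": 0, "az": 0, "dx": 1, "dy": -42, "dz": 0, "claw": 44},
    {"ax": 0, "ay": 0, "az": 0, "dx": 1, "dy": -42, "dz": 0, "claw": 44},
    {"ax": 0, "ay": 0, "az": 0, "dx": 1, "dy": -42, "dz": 0, "claw": 44},
    {"ax": 0, "ay": 0, "az": 0, "dx": 1, "dy": -42, "dz": 0, "claw": 44},
    {"ax": 0, "ay": 0, "az": 0, "dx": 1, "dy": -42, "dz": 0, "claw": 44},
    {"ax": 0, "ay": 0, "az": 0, "dx": 0, "dy": -42, "dz": 0, "claw": 44},
    {"ax": 0, "ay": 0, "az": 0, "dx": 0, "dy": -32, "dz": 0, "claw": 44},
    {"ax": 0, "ay": 0, "az": 0, "dx": 0, "dy": -16, "dz": 0, "claw": 44},
    {"ax": 0, "ay": 0, "az": 0, "dx": 0, "dy": 0, "dz": 0, "claw": 44},
    {"ax": 0, "ay": 0, "az": 0, "dx": 0, "dy": 0, "dz": 0, "claw": 44},
    {"ax": 0, "ay": 0, "az": 0, "dx": 0, "dy": 0, "dz": 0, "claw": 44}
  ]
}}

```text
time_s: 20.7
tcp_pos: [0.5197, 0.2709, 0.223]
ee_rot: [[0.996, -0.094, -0.001], [-0.094, -0.996, -0.001], [-0.001, 0.001, -1.0]]
wrist_force: [-0.2, -0.5, -2.8]
gripper_width: 0.573
gripper_force: 30.0
```

Run:
```python
from h import *
go((.5256,.2716,.0435),-5.38)
```

```text
tcp [0.5197 0.2709 0.223 ] yaw -5.37 d_tool [  6.   -1.5 179.5] tilt [-0.0011 -0.001 ] t 20.7 j [ 43.4  18.9  -6.3  -0.  -64.9  41.3] F [-0.2 -0.5 -2.8] w 49.8
az 0.01
```

>>> {"name": "play_rows", "arguments": {
  "steps": [
    {"ax": 0, "ay": 0, "az": 0, "dx": 6, "dy": -1.2, "dz": 5, "claw": 44},
    {"ax": 0, "ay": 0, "az": 0, "dx": 0, "dy": 0, "dz": 20, "claw": 44},
    {"ax": 0, "ay": 0, "az": 0, "dx": 0, "dy": 0, "dz": 35, "claw": 44},
    {"ax": 0, "ay": 0, "az": 0, "dx": 0, "dy": 0, "dz": 40, "claw": 44},
    {"ax": 0, "ay": 0, "az": 0, "dx": 0, "dy": 0, "dz": 30, "claw": 44},
    {"ax": 0, "ay": 0, "az": 0, "dx": 0, "dy": 0, "dz": 20, "claw": 44},
    {"ax": 0, "ay": 0, "az": 0, "dx": 0, "dy": 0, "dz": 14, "claw": 44},
    {"ax": 0, "ay": 0, "az": 0, "dx": 0, "dy": 0, "dz": 5, "claw": 44},
    {"ax": 0, "ay": 0, "az": 0, "dx": 0, "dy": 0, "dz": 0, "claw": 44},
    {"ax": 0, "ay": 0, "az": 0, "dx": 0, "dy": 0, "dz": 0, "claw": 44},
    {"ax": 0, "ay": 0, "az": 0, "dx": 0, "dy": 0, "dz": 0, "claw": 44}
  ]
}}

```text
time_s: 21.8
tcp_pos: [0.5269, 0.273, 0.0556]
ee_rot: [[0.996, -0.093, 0.002], [-0.093, -0.996, 0.002], [0.002, -0.002, -1.0]]
wrist_force: [-0.3, 0.2, -1.9]
gripper_width: 0.568
gripper_force: 30.0
```

Run:
```python
from h import *
go((.5256,.2716,.0435),-5.38)
c=snap('wrist','w10'); w=cloud(c); 
p=band(w,(.526,.2716),.06,.041,.0515); print('B',*rect(p))
```

```text
tcp [0.5269 0.273  0.0556] yaw -5.32 d_tool [-1.2  1.6 12.1] tilt [0.0019 0.0015] t 21.8 j [ 43.   29.5 -16.6   0.  -43.7  41.6] F [-0.3  0.2 -1.9] w 49.4
az 0.06
B [527.5 272.9] [67.6 80.7] 84.68 15964 50.8
```

>>> {"name": "play_rows", "arguments": {
  "steps": [
    {"ax": 0, "ay": 0, "az": 0, "dx": -1, "dy": 1.2, "dz": 5, "claw": 44},
    {"ax": 0, "ay": 0, "az": 0, "dx": 0, "dy": 0, "dz": 3, "claw": 44},
    {"ax": 0, "ay": 0, "az": 0, "dx": 0, "dy": 0, "dz": 0, "claw": 44},
    {"ax": 0, "ay": 0, "az": 0, "dx": 0, "dy": 0, "dz": 0, "claw": 44},
    {"ax": 0, "ay": 0, "az": 0, "dx": 0, "dy": 0, "dz": 0, "claw": 44}
  ]
}}

```text
time_s: 22.35
tcp_pos: [0.5252, 0.2717, 0.0464]
ee_rot: [[0.996, -0.093, 0.0], [-0.093, -0.996, 0.0], [0.0, -0.0, -1.0]]
wrist_force: [0.3, 0.0, -3.3]
gripper_width: 0.57
gripper_force: 30.0
```

Run:
```python
from h import *
go((.5254,.2717,.0435),-5.38)
```

```text
tcp [0.5252 0.2717 0.0464] yaw -5.31 d_tool [ 0.2 -0.   2.9] tilt [0.0002 0.0001] t 22.35 j [ 43.   30.1 -17.2   0.  -42.6  41.6] F [ 0.3  0.  -3.3] w 49.6
az 0.07
```

>>> {"name": "play_rows", "arguments": {
  "steps": [
    {"ax": 0, "ay": 0, "az": 0, "dx": 0.2, "dy": 0, "dz": 1.2, "claw": 44},
    {"ax": 0, "ay": 0, "az": 0, "dx": 0, "dy": 0, "dz": 0.8, "claw": 44},
    {"ax": 0, "ay": 0, "az": 0, "dx": 0, "dy": 0, "dz": 0.3, "claw": 44},
    {"ax": 0, "ay": 0, "az": 0, "dx": 0, "dy": 0, "dz": 0, "claw": 44},
    {"ax": 0, "ay": 0, "az": 0, "dx": 0, "dy": 0, "dz": 0, "claw": 44}
  ]
}}

```text
time_s: 22.85
tcp_pos: [0.5253, 0.2716, 0.044]
ee_rot: [[0.996, -0.093, 0.0], [-0.093, -0.996, 0.0], [0.0, -0.0, -1.0]]
wrist_force: [0.7, 0.6, -3.5]
gripper_width: 0.572
gripper_force: 30.0
```

>>> {"name": "play_rows", "arguments": {
  "steps": [
    {"ax": 0, "ay": 0, "az": 0, "dx": 0, "dy": 0, "dz": 0.4, "claw": 44},
    {"ax": 0, "ay": 0, "az": 0, "dx": 0, "dy": 0, "dz": 0, "claw": 44},
    {"ax": 0, "ay": 0, "az": 0, "dx": 0, "dy": 0, "dz": 0.3, "claw": 44},
    {"ax": 0, "ay": 0, "az": 0, "dx": 0, "dy": 0, "dz": 0, "claw": 44},
    {"ax": 0, "ay": 0, "az": 0, "dx": 0, "dy": 0, "dz": 0, "claw": 44}
  ]
}}

```text
time_s: 23.35
tcp_pos: [0.5253, 0.2716, 0.0434]
ee_rot: [[0.996, -0.093, 0.0], [-0.093, -0.996, 0.0], [0.0, -0.0, -1.0]]
wrist_force: [0.2, -0.2, -2.5]
gripper_width: 0.568
gripper_force: 30.0
```

Touching now, at the expected height. A little more, then release and rise.

>>> {"name": "play_rows", "arguments": {
  "steps": [
    {"ax": 0, "ay": 0, "az": 0, "dx": 0, "dy": 0, "dz": 0.3, "claw": 44},
    {"ax": 0, "ay": 0, "az": 0, "dx": 0, "dy": 0, "dz": 0, "claw": 44},
    {"ax": 0, "ay": 0, "az": 0, "dx": 0, "dy": 0, "dz": 0, "claw": 50},
    {"ax": 0, "ay": 0, "az": 0, "dx": 0, "dy": 0, "dz": 0, "claw": 52},
    {"ax": 0, "ay": 0, "az": 0, "dx": 0, "dy": 0, "dz": 0, "claw": 58},
    {"ax": 0, "ay": 0, "az": 0, "dx": 0, "dy": 0, "dz": 0, "claw": 64},
    {"ax": 0, "ay": 0, "az": 0, "dx": 0, "dy": 0, "dz": 0, "claw": 66},
    {"ax": 0, "ay": 0, "az": 0, "dx": 0, "dy": 0, "dz": 0, "claw": 66},
    {"ax": 0, "ay": 0, "az": 0, "dx": 0, "dy": 0, "dz": -10, "claw": 66},
    {"ax": 0, "ay": 0, "az": 0, "dx": 0, "dy": 0, "dz": -20, "claw": 66},
    {"ax": 0, "ay": 0, "az": 0, "dx": 0, "dy": 0, "dz": -35, "claw": 70},
    {"ax": 0, "ay": 0, "az": 0, "dx": 0, "dy": 0, "dz": -40, "claw": 70},
    {"ax": 0, "ay": 0, "az": 0, "dx": 0, "dy": 0, "dz": -40, "claw": 70},
    {"ax": 0, "ay": 0, "az": 0, "dx": 0, "dy": 0, "dz": -25, "claw": 70},
    {"ax": 0, "ay": 0, "az": 0, "dx": 0, "dy": 0, "dz": -10, "claw": 70},
    {"ax": 0, "ay": 0, "az": 0, "dx": 0, "dy": 0, "dz": 0, "claw": 70},
    {"ax": 0, "ay": 0, "az": 0, "dx": 0, "dy": 0, "dz": 0, "claw": 70}
  ]
}}

```text
time_s: 25.05
tcp_pos: [0.5244, 0.2711, 0.2216]
ee_rot: [[0.996, -0.093, -0.002], [-0.093, -0.996, -0.001], [-0.002, 0.001, -1.0]]
wrist_force: [-0.3, -1.9, 0.1]
gripper_width: 0.801
gripper_force: 0.0
```

Run:
```python
from h import *
go((.43,-.265,.223),-6)
c=snap('wrist','w11'); w=cloud(c); 
p=band(w,(.526,.2716),.07,.036,.044); print('B',*rect(p))
p=band(w,(.526,.2716),.07,.0235,.0305); print('C visible',*rect(p))
```

```text
tcp [0.5244 0.2711 0.2216] yaw -5.34 d_tool [-4.410e+01  5.425e+02 -5.000e-01] tilt [-0.0025 -0.0013] t 25.05 j [ 43.   19.4  -5.8  -0.  -65.   41.7] F [-0.3 -1.9  0.1] w 69.7
az 0.66
B [526.1 271.3] [50.  79.6] 84.57 6099 38.8
C visible [565.7 267.3] [48.   0.5] 84.65 81 24.9
```

Spacer_b is lined up on c to about 0.3 mm. Back for spacer_a.

>>> {"name": "play_rows", "arguments": {
  "steps": [
    {"ax": 0, "ay": 0, "az": 0, "dx": 0, "dy": 14, "dz": 0, "claw": 70},
    {"ax": 0, "ay": 0, "az": 0, "dx": 0, "dy": 30, "dz": 0, "claw": 70},
    {"ax": 0, "ay": 0, "az": 0, "dx": -4, "dy": 42, "dz": 0, "claw": 70},
    {"ax": 0, "ay": 0, "az": 0, "dx": -4, "dy": 42, "dz": 0, "claw": 70},
    {"ax": 0, "ay": 0, "az": 0, "dx": -4, "dy": 42, "dz": 0, "claw": 70},
    {"ax": 0, "ay": 0, "az": 0, "dx": -4, "dy": 42, "dz": 0, "claw": 70},
    {"ax": 0, "ay": 0, "az": 0, "dx": -4, "dy": 42, "dz": 0, "claw": 70},
    {"ax": 0, "ay": 0, "az": 0, "dx": -4, "dy": 42, "dz": 0, "claw": 70},
    {"ax": 0, "ay": 0, "az": 0, "dx": -4, "dy": 42, "dz": 0, "claw": 70},
    {"ax": 0, "ay": 0, "az": 0, "dx": -4, "dy": 42, "dz": 0, "claw": 70},
    {"ax": 0, "ay": 0, "az": 0, "dx": -4, "dy": 42, "dz": 0, "claw": 70},
    {"ax": 0, "ay": 0, "az": 0, "dx": -4, "dy": 42, "dz": 0, "claw": 70},
    {"ax": 0, "ay": 0, "az": 0, "dx": -4, "dy": 42, "dz": 0, "claw": 70},
    {"ax": 0, "ay": 0, "az": 0, "dx": 0, "dy": 24, "dz": 0, "claw": 70},
    {"ax": 0, "ay": 0, "az": 0, "dx": 0, "dy": 12, "dz": 0, "claw": 70},
    {"ax": 0, "ay": 0, "az": 0, "dx": 0, "dy": 0, "dz": 0, "claw": 70},
    {"ax": 0, "ay": 0, "az": 0, "dx": 0, "dy": 0, "dz": 0, "claw": 70},
    {"ax": 0, "ay": 0, "az": 0, "dx": 0, "dy": 0, "dz": 0, "claw": 70}
  ]
}}

```text
time_s: 26.9
tcp_pos: [0.4312, -0.2631, 0.2229]
ee_rot: [[0.996, -0.091, -0.0], [-0.091, -0.996, 0.0], [-0.0, -0.0, -1.0]]
wrist_force: [-0.1, 0.5, -0.1]
gripper_width: 0.802
gripper_force: 0.0
```

Run:
```python
from h import *
c=snap('wrist','w12'); w=cloud(c); 
p=band(w,(.46,-.278),.075,.0285,.038); r=rect(p); print('A',*r)
go((r[0][0]/1000,r[0][1]/1000,.0365),r[2]-90)
```

```text
A [ 463.3 -276.9] [50.1 79.5] 84.99 6278 31.8
tcp [ 0.4313 -0.2631  0.223 ] yaw -5.22 d_tool [ 33.1  10.9 186.5] tilt [-0.0002  0.0002] t 26.95 j [-12.9  11.  -17.2  -0.  -61.8  97.7] F [ 0.1 -0.2 -0. ] w 70.2
az -0.21
```

>>> {"name": "play_rows", "arguments": {
  "steps": [
    {"ax": 0, "ay": 0, "az": -0.2, "dx": 15, "dy": 5, "dz": 10, "claw": 70},
    {"ax": 0, "ay": 0, "az": 0, "dx": 18, "dy": 6, "dz": 25, "claw": 70},
    {"ax": 0, "ay": 0, "az": 0, "dx": 0, "dy": 0, "dz": 40, "claw": 70},
    {"ax": 0, "ay": 0, "az": 0, "dx": 0, "dy": 0, "dz": 40, "claw": 70},
    {"ax": 0, "ay": 0, "az": 0, "dx": 0, "dy": 0, "dz": 30, "claw": 70},
    {"ax": 0, "ay": 0, "az": 0, "dx": 0, "dy": 0, "dz": 20, "claw": 70},
    {"ax": 0, "ay": 0, "az": 0, "dx": 0, "dy": 0, "dz": 10, "claw": 66},
    {"ax": 0, "ay": 0, "az": 0, "dx": 0, "dy": 0, "dz": 4, "claw": 62},
    {"ax": 0, "ay": 0, "az": 0, "dx": 0, "dy": 0, "dz": 0, "claw": 60},
    {"ax": 0, "ay": 0, "az": 0, "dx": 0, "dy": 0, "dz": 0, "claw": 60}
  ]
}}

```text
time_s: 27.95
tcp_pos: [0.4641, -0.2781, 0.0453]
ee_rot: [[0.996, -0.089, 0.002], [-0.089, -0.996, -0.001], [0.002, 0.001, -1.0]]
wrist_force: [1.5, 0.1, 0.0]
gripper_width: 0.697
gripper_force: 0.0
```

Run:
```python
from h import *
go((.4633,-.2769,.0365),-5.01)
```

```text
tcp [ 0.4641 -0.2781  0.0453] yaw -5.09 d_tool [-0.9 -1.1  8.8] tilt [ 0.0024 -0.0008] t 27.95 j [-13.7  26.5 -24.7   0.  -38.7  98.6] F [1.5 0.1 0. ] w 60.6
az -0.08
```

>>> {"name": "play_rows", "arguments": {
  "steps": [
    {"ax": 0, "ay": 0, "az": 0, "dx": -0.3, "dy": -1, "dz": 4, "claw": 58},
    {"ax": 0, "ay": 0, "az": 0, "dx": 0, "dy": 0, "dz": 2.5, "claw": 56},
    {"ax": 0, "ay": 0, "az": 0, "dx": 0, "dy": 0, "dz": 0.7, "claw": 54},
    {"ax": 0, "ay": 0, "az": 0, "dx": 0, "dy": 0, "dz": 0, "claw": 53},
    {"ax": 0, "ay": 0, "az": 0, "dx": 0, "dy": 0, "dz": 0, "claw": 52},
    {"ax": 0, "ay": 0, "az": 0, "dx": 0, "dy": 0, "dz": 0, "claw": 50},
    {"ax": 0, "ay": 0, "az": 0, "dx": 0, "dy": 0, "dz": 0, "claw": 47},
    {"ax": 0, "ay": 0, "az": 0, "dx": 0, "dy": 0, "dz": 0, "claw": 44},
    {"ax": 0, "ay": 0, "az": 0, "dx": 0, "dy": 0, "dz": 0, "claw": 44},
    {"ax": 0, "ay": 0, "az": 0, "dx": 0, "dy": 0, "dz": 0, "claw": 44}
  ]
}}

```text
time_s: 28.95
tcp_pos: [0.4629, -0.2769, 0.0369]
ee_rot: [[0.996, -0.089, 0.0], [-0.089, -0.996, 0.0], [0.0, -0.0, -1.0]]
wrist_force: [-0.6, 0.6, 0.6]
gripper_width: 0.572
gripper_force: 30.0
```

>>> {"name": "play_rows", "arguments": {
  "steps": [
    {"ax": 0, "ay": 0, "az": 0, "dx": 0, "dy": 0, "dz": -2, "claw": 44},
    {"ax": 0, "ay": 0, "az": 0, "dx": 0, "dy": 0, "dz": -6, "claw": 44},
    {"ax": 0, "ay": 0, "az": 0, "dx": 0, "dy": 0, "dz": -12, "claw": 44},
    {"ax": 0, "ay": 0, "az": 0, "dx": 0, "dy": 0, "dz": -20, "claw": 44},
    {"ax": 0, "ay": 0, "az": 0, "dx": 0, "dy": 0, "dz": -30, "claw": 44},
    {"ax": 0, "ay": 0, "az": 0, "dx": 0, "dy": 0, "dz": -35, "claw": 44},
    {"ax": 0, "ay": 0, "az": 0, "dx": 0, "dy": 0, "dz": -35, "claw": 44},
    {"ax": 0, "ay": 0, "az": 0, "dx": 0, "dy": 0, "dz": -30, "claw": 44},
    {"ax": 0, "ay": 0, "az": 0, "dx": 0, "dy": 0, "dz": -15, "claw": 44},
    {"ax": 0, "ay": 0, "az": 0, "dx": 0, "dy": 0, "dz": 0, "claw": 44},
    {"ax": 0, "ay": 0, "az": 0, "dx": 0, "dy": 0, "dz": 0, "claw": 44}
  ]
}}

```text
time_s: 30.05
tcp_pos: [0.4622, -0.2765, 0.2216]
ee_rot: [[0.996, -0.09, -0.0], [-0.09, -0.996, 0.001], [-0.0, -0.001, -1.0]]
wrist_force: [-0.6, -0.8, -3.4]
gripper_width: 0.569
gripper_force: 30.0
```

Run:
```python
from h import *
go((.5256,.2714,.0559),-5.4)
```

```text
tcp [ 0.4622 -0.2765  0.2216] yaw -5.15 d_tool [  14.1 -551.3  166.2] tilt [-0.0004  0.001 ] t 30.05 j [-13.7  14.3 -13.   -0.1 -62.7  98.5] F [-0.6 -0.8 -3.4] w 49.5
az 0.25
```

>>> {"name": "play_rows", "arguments": {
  "steps": [
    {"ax": 0, "ay": 0, "az": 0, "dx": 0, "dy": -14, "dz": 0, "claw": 44},
    {"ax": 0, "ay": 0, "az": 0, "dx": 1, "dy": -30, "dz": 0, "claw": 44},
    {"ax": 0, "ay": 0, "az": 0, "dx": 1, "dy": -42, "dz": 0, "claw": 44},
    {"ax": 0, "ay": 0, "az": 0, "dx": 1, "dy": -42, "dz": 0, "claw": 44},
    {"ax": 0, "ay": 0, "az": 0, "dx": 1, "dy": -42, "dz": 0, "claw": 44},
    {"ax": 0, "ay": 0, "az": 0, "dx": 1, "dy": -42, "dz": 0, "claw": 44},
    {"ax": 0, "ay": 0, "az": 0, "dx": 1, "dy": -42, "dz": 0, "claw": 44},
    {"ax": 0, "ay": 0, "az": 0, "dx": 1, "dy": -42, "dz": 0, "claw": 44},
    {"ax": 0, "ay": 0, "az": 0, "dx": 1, "dy": -42, "dz": 0, "claw": 44},
    {"ax": 0, "ay": 0, "az": 0, "dx": 1, "dy": -42, "dz": 0, "claw": 44},
    {"ax": 0, "ay": 0, "az": 0, "dx": 1, "dy": -42, "dz": 0, "claw": 44},
    {"ax": 0, "ay": 0, "az": 0, "dx": 1, "dy": -42, "dz": 0, "claw": 44},
    {"ax": 0, "ay": 0, "az": 0, "dx": 1, "dy": -42, "dz": 0, "claw": 44},
    {"ax": 0, "ay": 0, "az": 0.3, "dx": 1, "dy": -30, "dz": 0, "claw": 44},
    {"ax": 0, "ay": 0, "az": 0, "dx": 1, "dy": -15, "dz": 0, "claw": 44},
    {"ax": 0, "ay": 0, "az": 0, "dx": 0, "dy": 0, "dz": 0, "claw": 44},
    {"ax": 0, "ay": 0, "az": 0, "dx": 0, "dy": 0, "dz": 0, "claw": 44},
    {"ax": 0, "ay": 0, "az": 0, "dx": 0, "dy": 0, "dz": 0, "claw": 44}
  ]
}}

```text
time_s: 31.85
tcp_pos: [0.5256, 0.2694, 0.2214]
ee_rot: [[0.995, -0.095, -0.001], [-0.095, -0.995, -0.001], [-0.001, 0.001, -1.0]]
wrist_force: [-0.5, -0.2, -3.1]
gripper_width: 0.569
gripper_force: 30.0
```

Run:
```python
from h import *
go((.5256,.2714,.0559),-5.4)
```

```text
tcp [0.5256 0.2694 0.2214] yaw -5.48 d_tool [  0.   -2.2 165.5] tilt [-0.0013 -0.001 ] t 31.85 j [ 42.8  19.4  -5.8  -0.  -64.9  41.7] F [-0.5 -0.2 -3.1] w 49.5
az -0.08
```

>>> {"name": "play_rows", "arguments": {
  "steps": [
    {"ax": 0, "ay": 0, "az": 0, "dx": -0.5, "dy": -1.2, "dz": 5, "claw": 44},
    {"ax": 0, "ay": 0, "az": 0, "dx": 0, "dy": 0, "dz": 20, "claw": 44},
    {"ax": 0, "ay": 0, "az": 0, "dx": 0, "dy": 0, "dz": 35, "claw": 44},
    {"ax": 0, "ay": 0, "az": 0, "dx": 0, "dy": 0, "dz": 35, "claw": 44},
    {"ax": 0, "ay": 0, "az": 0, "dx": 0, "dy": 0, "dz": 30, "claw": 44},
    {"ax": 0, "ay": 0, "az": 0, "dx": 0, "dy": 0, "dz": 20, "claw": 44},
    {"ax": 0, "ay": 0, "az": 0, "dx": 0, "dy": 0, "dz": 8, "claw": 44},
    {"ax": 0, "ay": 0, "az": 0, "dx": 0, "dy": 0, "dz": 4, "claw": 44},
    {"ax": 0, "ay": 0, "az": 0, "dx": 0, "dy": 0, "dz": 0, "claw": 44},
    {"ax": 0, "ay": 0, "az": 0, "dx": 0, "dy": 0, "dz": 0, "claw": 44},
    {"ax": 0, "ay": 0, "az": 0, "dx": 0, "dy": 0, "dz": 0, "claw": 44},
    {"ax": 0, "ay": 0, "az": 0, "dx": 0, "dy": 0, "dz": 0, "claw": 44}
  ]
}}

```text
time_s: 33.05
tcp_pos: [0.5261, 0.2722, 0.0658]
ee_rot: [[0.996, -0.094, 0.001], [-0.094, -0.996, 0.001], [0.001, -0.001, -1.0]]
wrist_force: [0.2, 0.1, -3.6]
gripper_width: 0.571
gripper_force: 30.0
```

Run:
```python
from h import *
c=snap('wrist','w13'); w=cloud(c); z=sense()['tcp_pos'][2]
p=band(w,(.526,.2716),.06,z-.012,z-.002); r=rect(p); print('A',*r)
go((.5254,.2714,.0559),-5.4)
```

```text
A [526.  271.8] [67.4 81. ] 84.98 19554 60.7
tcp [0.5259 0.2721 0.0656] yaw -5.41 d_tool [-0.5  0.8  9.7] tilt [0.001  0.0009] t 33.1 j [ 43.   28.7 -16.3   0.  -45.   41.6] F [ 0.3  0.6 -3.1] w 49.4
az -0.01
```

>>> {"name": "play_rows", "arguments": {
  "steps": [
    {"ax": 0, "ay": 0, "az": 0, "dx": 0, "dy": 0.3, "dz": 4, "claw": 44},
    {"ax": 0, "ay": 0, "az": 0, "dx": 0, "dy": 0, "dz": 2.5, "claw": 44},
    {"ax": 0, "ay": 0, "az": 0, "dx": 0, "dy": 0, "dz": 0, "claw": 44},
    {"ax": 0, "ay": 0, "az": 0, "dx": 0, "dy": 0, "dz": 0, "claw": 44},
    {"ax": 0, "ay": 0, "az": 0, "dx": 0, "dy": 0, "dz": 0, "claw": 44}
  ]
}}

```text
time_s: 33.6
tcp_pos: [0.5257, 0.2716, 0.0583]
ee_rot: [[0.996, -0.094, 0.0], [-0.094, -0.996, -0.0], [0.0, 0.0, -1.0]]
wrist_force: [-0.3, 0.7, -2.9]
gripper_width: 0.569
gripper_force: 30.0
```

Run:
```python
from h import *
c=snap('wrist','w14'); w=cloud(c); z=sense()['tcp_pos'][2]
p=band(w,(.526,.2716),.06,z-.012,z-.002); r=rect(p); print('A',*r)
go((.5257,.2714,.0559),-5.4)
```

```text
A [525.8 271.4] [67.5 80.8] 84.45 19544 53.2
tcp [0.5258 0.2716 0.0584] yaw -5.42 d_tool [-0.   0.2  2.5] tilt [0.0002 0.0001] t 33.65 j [ 43.   29.2 -16.6   0.  -44.1  41.6] F [ 0.1  0.1 -3.4] w 49.7
az -0.02
```

>>> {"name": "play_rows", "arguments": {
  "steps": [
    {"ax": 0, "ay": 0, "az": 0, "dx": 0.2, "dy": 0.1, "dz": 1, "claw": 44},
    {"ax": 0, "ay": 0, "az": 0, "dx": 0, "dy": 0, "dz": 0.7, "claw": 44},
    {"ax": 0, "ay": 0, "az": 0, "dx": 0, "dy": 0, "dz": 0.3, "claw": 44},
    {"ax": 0, "ay": 0, "az": 0, "dx": 0, "dy": 0, "dz": 0, "claw": 44},
    {"ax": 0, "ay": 0, "az": 0, "dx": 0, "dy": 0, "dz": 0.3, "claw": 44},
    {"ax": 0, "ay": 0, "az": 0, "dx": 0, "dy": 0, "dz": 0, "claw": 44},
    {"ax": 0, "ay": 0, "az": 0, "dx": 0, "dy": 0, "dz": 0, "claw": 44}
  ]
}}

```text
time_s: 34.35
tcp_pos: [0.5259, 0.2714, 0.0561]
ee_rot: [[0.996, -0.094, 0.0], [-0.094, -0.996, -0.0], [0.0, 0.0, -1.0]]
wrist_force: [-0.6, -0.9, -3.3]
gripper_width: 0.568
gripper_force: 30.0
```

>>> {"name": "play_rows", "arguments": {
  "steps": [
    {"ax": 0, "ay": 0, "az": 0, "dx": 0, "dy": 0, "dz": 0.4, "claw": 44},
    {"ax": 0, "ay": 0, "az": 0, "dx": 0, "dy": 0, "dz": 0, "claw": 44},
    {"ax": 0, "ay": 0, "az": 0, "dx": 0, "dy": 0, "dz": 0, "claw": 44}
  ]
}}

```text
time_s: 34.65
tcp_pos: [0.5259, 0.2715, 0.0559]
ee_rot: [[0.996, -0.094, 0.0], [-0.094, -0.996, 0.0], [0.0, -0.0, -1.0]]
wrist_force: [-0.5, -0.4, -1.0]
gripper_width: 0.57
gripper_force: 30.0
```

Contact, weight mostly off. Release and rise.

>>> {"name": "play_rows", "arguments": {
  "steps": [
    {"ax": 0, "ay": 0, "az": 0, "dx": 0, "dy": 0, "dz": 0.2, "claw": 44},
    {"ax": 0, "ay": 0, "az": 0, "dx": 0, "dy": 0, "dz": 0, "claw": 44},
    {"ax": 0, "ay": 0, "az": 0, "dx": 0, "dy": 0, "dz": 0, "claw": 50},
    {"ax": 0, "ay": 0, "az": 0, "dx": 0, "dy": 0, "dz": 0, "claw": 52},
    {"ax": 0, "ay": 0, "az": 0, "dx": 0, "dy": 0, "dz": 0, "claw": 58},
    {"ax": 0, "ay": 0, "az": 0, "dx": 0, "dy": 0, "dz": 0, "claw": 64},
    {"ax": 0, "ay": 0, "az": 0, "dx": 0, "dy": 0, "dz": 0, "claw": 66},
    {"ax": 0, "ay": 0, "az": 0, "dx": 0, "dy": 0, "dz": 0, "claw": 66},
    {"ax": 0, "ay": 0, "az": 0, "dx": 0, "dy": 0, "dz": -10, "claw": 66},
    {"ax": 0, "ay": 0, "az": 0, "dx": 0, "dy": 0, "dz": -20, "claw": 66},
    {"ax": 0, "ay": 0, "az": 0, "dx": 0, "dy": 0, "dz": -35, "claw": 70},
    {"ax": 0, "ay": 0, "az": 0, "dx": 0, "dy": 0, "dz": -40, "claw": 70},
    {"ax": 0, "ay": 0, "az": 0, "dx": 0, "dy": 0, "dz": -40, "claw": 70},
    {"ax": 0, "ay": 0, "az": 0, "dx": 0, "dy": 0, "dz": -25, "claw": 70},
    {"ax": 0, "ay": 0, "az": 0, "dx": 0, "dy": 0, "dz": -10, "claw": 70},
    {"ax": 0, "ay": 0, "az": 0, "dx": 0, "dy": 0, "dz": 0, "claw": 70},
    {"ax": 0, "ay": 0, "az": 0, "dx": 0, "dy": 0, "dz": 0, "claw": 70}
  ]
}}

```text
time_s: 36.35
tcp_pos: [0.525, 0.271, 0.2339]
ee_rot: [[0.995, -0.095, -0.002], [-0.095, -0.995, -0.001], [-0.002, 0.001, -1.0]]
wrist_force: [-0.4, -0.0, -0.5]
gripper_width: 0.803
gripper_force: 0.0
```

Run:
```python
from h import *
w=cloud(snap('wrist','w15'))
p=band(w,(.526,.2716),.07,.048,.056); print('A',*rect(p))
for lo,hi in((.041,.047),(.018,.036)):
    p=band(w,(.526,.2716),.055,lo,hi)
    if len(p)>5: print('below',*rect(p))
c=snap('scene','s15'); w=cloud(c); z=w[...,2]*1000
t=np.radians(12.8); R=np.array([[np.cos(t),-np.sin(t)],[np.sin(t),np.cos(t)]])
q=(w[...,:2]*1000-[577.2,-28.2])@R
k=(np.abs(q[...,0])<52)&(np.abs(q[...,1])<50)&(z>122)&(z<136)
print('gauge',k.sum(),cv2.minAreaRect(q[k].astype(np.float32)),np.median(z[k]))
```

```text
A [526.  271.3] [50.1 80.2] 84.65 6097 50.8
below [565.7 267.8] [43.9  0.2] 84.57 32 46.4
below [565.7 267.9] [49.1  0.6] 84.83 130 26.0
gauge 73 ((-32.63484573364258, 1.6921281814575195), (34.63975524902344, 13.890458106994629), 89.57592010498047) 131.74073404929797
```

View pics/s15.png

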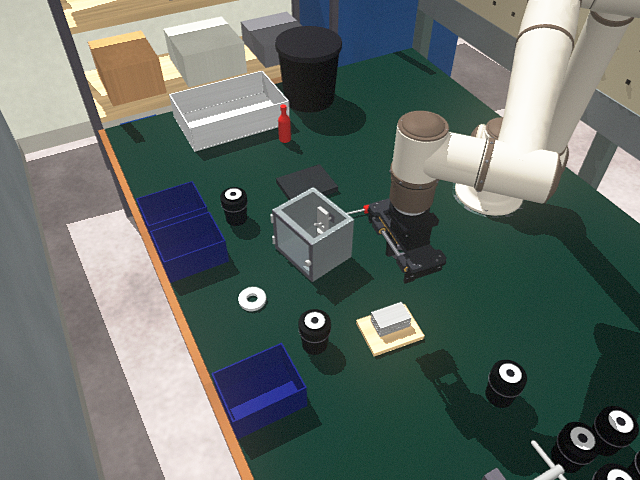

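The scene shows the setting plate at (308,183) empty, the gauge hung in the cabinet at (323,220), and a square three-high pile at (391,320). The bystanders are where they were. Hand in.

```bash
python3 -c "
from station import *
print(finish_job())"
```

```text
the job is handed in; nothing more can be done
None
```

The job is done and handed in at about 36 s of the 69 s allowed: the gauge hangs on the hook inside the cabinet, spacers b and a are piled on c with edges matching to within about 0.5 mm, and the bystanders look unmoved in the last picture.

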